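# Set up the cell-stacking jig

### The arm

A 6-joint arm with a two-finger parallel gripper is mounted at the origin on the work surface. World frame = base frame: x ahead of the robot, y to its left, z up, the work surface at z = 0. Lengths are in m, angles in degrees, forces in N, time in s.
With the tool pointing down it reaches from about 0.375 to 0.9 m from the base axis. Payload 3.1 kg.
Tool frame: the origin (TCP) lies at the very end of the fingers, on their centre line; the grasp point (between the pads) lies 19 mm behind it; z points along the fingers, y is the direction in which the jaws open and shut (so a half turn about z gives the same grasp; the last joint's range is limited). The gripper opens to 87 mm and grips with 3 to 60 N. Pads are 19 mm wide; open, the fingers measure 117 mm over their backs; the gripper's body (75 mm by 190 mm) begins 51 mm behind the grasp point.
Start: joints at [64.773, 30.224, 82.088, -0, 67.689, -10.227], TCP at [0.162, 0.604, 0.223] pointing down, gripper open.
Joint ranges: [-176.69, 176.69], [-43.24, 126.21], [12.49, 139.97], [-82, 262], [0, 151.66], [-163.58, 163.58]. Speed limits (degrees/s): [159.86, 159.86, 180, 180, 180, 180].

### API

Orientations are given as a 3x3 rotation matrix whose columns are the frame's x, y, z axes.
In Python, from cell import r gives the robot as it stands.
- The arm moves only by the tool apply_moves, never from a script. Its argument "increments" is a list of rows, each an object with "fingers": the opening, from 0 (shut) to 1 (fully open); "travel": the shift along the world's x, y, z in cm, a list of three; "spin": the turn about the world's z in degrees. A call has 1 to 10 rows; each row is the pose to reach, as a shift and turn from the pose commanded when the call began; what a row does not reach only later rows make up. A row lasts 1/12 s, in which the tool goes at most 41.7 mm and 7.16 degrees, less where a joint would pass 70% of its speed; a pose out of reach is approached as far as the arm can. A call with a gripper value outside its range is refused whole. The fingers move at their own pace and stop on an object; the grip force is fixed at half the most. Time passes only in rows, so rows that repeat a pose let the fingers close. It gives the time, the measured TCP pose, the force and the opening at its end, in the units of the state.
- r.read_state(): the state, without advancing time (a new reading comes with each control period).
- r.capture(name): name is "scene" or "top"; returns the picture (420x560x3 uint8, red, green, blue); there is no depth.
- r.get_calibration(name): a dict with "K" (3x3 intrinsics, pixels), "xyz" and "orientation" of the camera in the world. Camera axes: x right, y up, looking along -z (the intrinsics and any distortion apply to the point x, -y, -z); pixel columns grow to the right and rows downward; lengths in m; the calibration is good to about 2 mm. A picture is of the moment at which its call begins. get_calibration takes no time and is no camera call.
- r.job_done(): hands the job in, once; it reports no verdict.
The state is a dict: "time": time; "q": joint angles; "joint_vel": joint speeds; "effort": joint torques, N m; "tool_pos": TCP position; "eef_rot": TCP orientation; "ft_force": force on the tool from outside, world axes, zero at the start; "moment": the same for the moment, N m; "width": finger opening in m.
Only numpy, scipy, OpenCV 4.12 (cv2) and the standard library are available. Lean on these libraries where they do the work, as an engineer would, in place of code of your own. Each camera call takes 0.05 s, during which the arm holds its last target.

### The job

Set up the cell-stacking jig: first push every guide rod from the rod stand, foot first, fully home into a rod holder of its own (any of the four), so that the holder's side plunger grips it. Then stand the taped cell block that waits on the bench upright in the outlined bay between the holders, centred and square to the outline. Last, check the strap pull gauge: draw its slide out until the pointer meets the white cursor line, hold it there for about two seconds, then ease it all the way back in without letting it snap; leave the other things where they are.

Things in the scene. Friction and masses are not known exactly. Their poses are not given: they have to be found in the camera images.
- rod1_mid (a point): guide rod (may be absent), standing in a pocket of the rod stand: steel, 105 mm long, 18 mm diameter, its top 25 mm a round black cap of 24 mm diameter (grip here). Foot rounds off to a 10 mm flat over its lowest 11 mm; groove 24 to 42 mm above the foot's end. 0.2 kg. Point: the centre, 52.5 mm above the foot's end, z up to the cap; 62.5 mm above the bench in the stand, 64.5 mm when home in a holder
- holder1 (a point): rod holder, grey block 44 x 44 x 50 mm on the jig plate, with a vertical square bore of 20.5 mm: point at the centre of its mouth, 62 mm above the bench; floor 50 mm below. A sprung ball stands 7 mm into the bore from the side away from the bay, 33 mm above the floor; it drops into the groove of a rod that is home and presses it some 1 mm off centre. Pushing in takes 5 to 20 N
- rod2_mid (a point): guide rod 2 (may be absent), the same as rod 1; its centre, z up to the cap. The stand is a black block 250 x 70 x 50 mm with four pockets in one straight row, 60 mm apart
- holder2 (a point): rod holder 2, the same as holder 1; centre of its bore's mouth, 62 mm above the bench
- rod3_mid (a point): guide rod 3 (may be absent), the same as rod 1; its centre, z up to the cap. The stand is a black block 250 x 70 x 50 mm with four pockets in one straight row, 60 mm apart
- holder3 (a point): rod holder 3, the same as holder 1; centre of its bore's mouth, 62 mm above the bench
- rod4_mid (a point): guide rod 4 (may be absent), the same as rod 1; its centre, z up to the cap. The stand is a black block 250 x 70 x 50 mm with four pockets in one straight row, 60 mm apart
- holder4 (a point): rod holder 4, the same as holder 1; centre of its bore's mouth, 62 mm above the bench
- plunger1 (a joint): how far the plunger of holder1 is pushed back, m: 0 with the bore empty, about 0.005 riding on a rod's full diameter, about 0.0015 gripping in the groove
- plunger2 (a joint): how far the plunger of holder2 is pushed back, m: 0 with the bore empty, about 0.005 riding on a rod's full diameter, about 0.0015 gripping in the groove
- plunger3 (a joint): how far the plunger of holder3 is pushed back, m: 0 with the bore empty, about 0.005 riding on a rod's full diameter, about 0.0015 gripping in the groove
- plunger4 (a joint): how far the plunger of holder4 is pushed back, m: 0 with the bore empty, about 0.005 riding on a rod's full diameter, about 0.0015 gripping in the groove
- block_mid (a point): block of flat silver cells, two black tape bands, on a dark steel base plate: 58 (x) x 104 (y) x 85 (z) mm in all, about 0.7 kg, standing on the bench: this point is its centre, 42.5 mm above its underside; z up. Grip it across its 58 mm, near the top. Set on the jig its centre is 54.5 mm above the bench
- bay (a point): centre of the bay, a black rectangular outline (70 x 116 mm) on the jig's flat 250 x 250 mm aluminium plate, at the plate's top face 12 mm above the bench; x along the outline's short side, y along its long side, z up. The holders stand 58 mm to either side of it along x and 88 mm along y
- gauge_slide (a joint): how far the pull gauge's slide is drawn out, m: 0 home, 0.08 at its stop. A spring pulls it home with 2 N at rest plus 1.2 N per cm
- gauge_grip (a point): grip of the pull gauge: upright black block 16 (x) x 34 (y) x 62 (z) mm on the end of the steel slide; point in its middle, 52 mm above the bench, 20 mm below its top. Draws out level along this point's -x. The grey housing (56 mm wide, 190 long, 30 high) begins 67 mm behind the block on its +x side; the slide bar between is 23 mm high
- pointer (a point): the slide's steel pointer, a cross bar running along the top of the gauge's housing, 34 mm above the bench; it moves with the slide; x as for the grip
- cursor_line (a point): the gauge's white cursor line, set somewhere on the housing beside the pointer's path (the slide drawn out 35 to 60 mm brings the pointer level with it along x); it stays where it is set; this point is on the pointer's path, 34 mm above the bench; x as for the grip
- tape_roll: not part of the job: roll of black tape, 96 mm across, 48 mm high, standing on its flat side; origin at its underside
- driver: not part of the job: screwdriver lying on the bench; origin at its underside
- glue: not part of the job: white glue bottle, 50 mm across, 130 mm high; origin at its underside
Things that resemble listed ones, but are neither listed nor needed, are in the scene too. Leave any yellow look-alike of the part that bears rod2_mid alone.

How it is judged (in metres and radians):
On the way, in this order (a step that is already met when the one before it is completed fails the run):
1. every guide rod present is fully home in a holder and gripped by its plunger (height (world z) of rod1_mid between 0.059 and 0.0675 m and angle between each of rod1_mid, rod2_mid, rod3_mid, rod4_mid's own z axis and vertical below 0.08 rad and ((horizontal distance between rod1_mid and holder1 below 0.005 m and value of joint plunger1 above 0.0008 m) or (horizontal distance between rod1_mid and holder2 below 0.005 m and value of joint plunger2 above 0.0008 m) or (horizontal distance between rod1_mid and holder3 below 0.005 m and value of joint plunger3 above 0.0008 m) or (horizontal distance between rod1_mid and holder4 below 0.005 m and value of joint plunger4 above 0.0008 m)) and height (world z) of rod2_mid between 0.059 and 0.0675 m and ((horizontal distance between rod2_mid and holder1 below 0.005 m and value of joint plunger1 above 0.0008 m) or (horizontal distance between rod2_mid and holder2 below 0.005 m and value of joint plunger2 above 0.0008 m) or (horizontal distance between rod2_mid and holder3 below 0.005 m and value of joint plunger3 above 0.0008 m) or (horizontal distance between rod2_mid and holder4 below 0.005 m and value of joint plunger4 above 0.0008 m)) and height (world z) of rod3_mid between 0.059 and 0.0675 m and ((horizontal distance between rod3_mid and holder1 below 0.005 m and value of joint plunger1 above 0.0008 m) or (horizontal distance between rod3_mid and holder2 below 0.005 m and value of joint plunger2 above 0.0008 m) or (horizontal distance between rod3_mid and holder3 below 0.005 m and value of joint plunger3 above 0.0008 m) or (horizontal distance between rod3_mid and holder4 below 0.005 m and value of joint plunger4 above 0.0008 m)) and height (world z) of rod4_mid between 0.059 and 0.0675 m and ((horizontal distance between rod4_mid and holder1 below 0.005 m and value of joint plunger1 above 0.0008 m) or (horizontal distance between rod4_mid and holder2 below 0.005 m and value of joint plunger2 above 0.0008 m) or (horizontal distance between rod4_mid and holder3 below 0.005 m and value of joint plunger3 above 0.0008 m) or (horizontal distance between rod4_mid and holder4 below 0.005 m and value of joint plunger4 above 0.0008 m))), for 0.3 s.
2. the cell block stands in the bay, centred and square (horizontal distance between block_mid and bay below 0.012 m and height (world z) of block_mid between 0.0495 and 0.0595 m and angle between block_mid's own z axis and vertical below 0.08 rad and angle between the x axis of block_mid and the x axis of bay, either way round below 0.15 rad), for 0.3 s.
3. the gauge's pointer is held level with the cursor line for a second (x of pointer in the frame of cursor_line between -0.005 and 0.005 m), for 1 s.
At the end, for the whole second after the job is handed in: every rod present is upright in a holder (within 5 mm of its axis), its foot within 3 mm of the floor, with the plunger pressed on it; the block stands on the jig within 12 mm of the bay's centre and within 0.15 rad of square; the gauge's slide is within 4 mm of home; all released (all of step 1 and all of step 2 and value of joint gauge_slide below 0.004 m); the robot touches nothing.
It fails at once if the gauge's slide is let snap back (faster than 0.3 m/s) (velocity of joint gauge_slide below -0.3 m/s).
It fails at once if the cursor is shifted from its setting (distance of cursor_line from where it was at the start of the episode above 0.005 m).
It fails at once if one of the things that are not part of the job is moved more than 3 cm (distance of any of tape_roll, driver, glue from where it was at the start of the episode above 0.03 m).
Of rod1, rod2, rod3, rod4 only 2 to 4 are there at a start; the rules pass over those that are not, and their reading is None.
At some moment in a run one of block may be knocked a few centimetres aside while the robot is not near it.
It also fails if it takes over 210 s, if anything falls off the work surface, if the arm or the gripper's body presses on something with over 40 N, if the wrist force passes 120 N, or if a joint passes its speed limit or range.

## Working session

There is one attempt and no reset: what is moved stays moved. The work goes in short steps, Python scripts to look and compute and a tool call to move; the robot and the scene stay as the last step left them, time stands still between calls to the robot, and variables do not carry over. Pictures are saved under pics/ and viewed, and the job is handed in when it is done.

Besides the shell and the picture viewer there is one more tool, called after ">>>" as name(argument=value, ...), one argument or row to a line, values as JSON. apply_moves: Moves the arm, as the interface text tells. Its arguments: {"type":"object","properties":{"increments":{"type":"array","items":{"type":"object","properties":{"fingers":{"type":"number"},"travel":{"type":"array","items":{"type":"number"}},"spin":{"type":"number"}}}}},"required":["increments"]}

```bash
mkdir -p pics; ls
python3 - <<'E'
from cell import r
import cv2
s=r.read_state(); print(s['time'],s['tool_pos'],s['width'],s['ft_force'])
for n in ("scene","top"):
    c=r.get_calibration(n); print(n,c)
    cv2.imwrite(f"pics/{n}0.png",r.capture(n)[:,:,::-1])
E
```

```text
pics
0.0 [0.16142098 0.60302994 0.22157828] 0.08720381816325283 [0.01596377 0.0400663  0.12341818]
scene {'K': array([[458.52249774,   0.        , 279.49911553],
       [  0.        , 458.52249774, 214.566751  ],
       [  0.        ,   0.        ,   1.        ]]), 'xyz': array([ 1.25258503, -0.52739973,  0.65218116]), 'orientation': array([[ 0.64123407, -0.40157747,  0.65387644],
       [ 0.7670559 ,  0.35885505, -0.53183484],
       [-0.02107397,  0.8425904 ,  0.53814246]])}
top {'K': array([[514.54561547,   0.        , 279.7109998 ],
       [  0.        , 514.54561547, 208.54547619],
       [  0.        ,   0.        ,   1.        ]]), 'xyz': array([0.41172954, 0.03810384, 1.28449785]), 'orientation': array([[ 0.01242051,  0.99038489, -0.13778064],
       [-0.99983812,  0.01409487,  0.01118333],
       [ 0.0130178 ,  0.13761943,  0.99039963]])}
```

View pics/scene0.png

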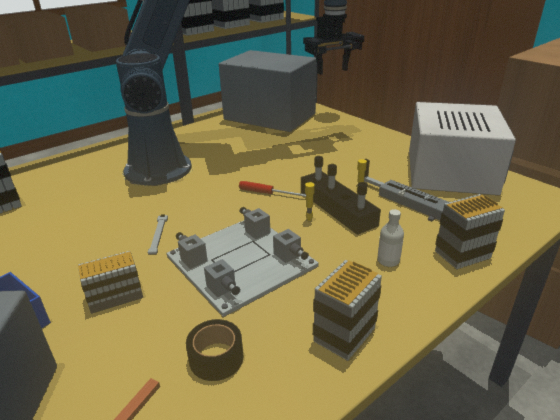

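View pics/top0.png

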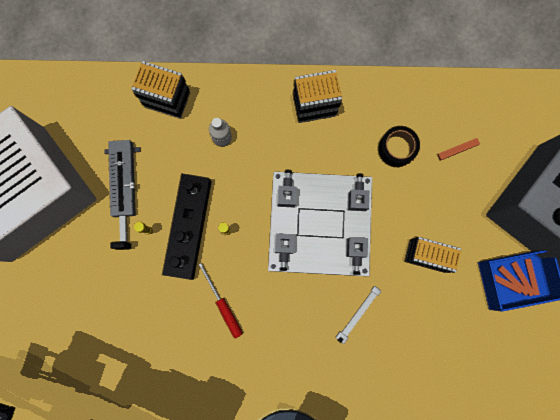

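Run:
```python
import cv2,numpy as np
a=cv2.imread("pics/scene0.png");b=cv2.imread("pics/top0.png")
def cr(i,x,y,w,h,s): return cv2.resize(i[y:y+h,x:x+w],(w*s,h*s),interpolation=cv2.INTER_CUBIC)
cv2.imwrite("pics/c1.png",cr(a,300,145,210,210,3)[:600])
cv2.imwrite("pics/c2.png",cr(b,95,50,260,200,3))
cv2.imwrite("pics/c3.png",cr(a,70,190,260,130,3))
```

```text
(no output)
```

View pics/c1.png

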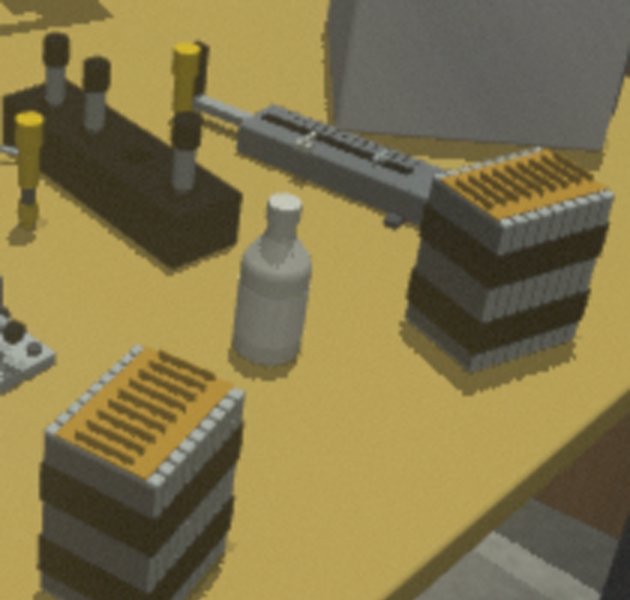

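View pics/c2.png

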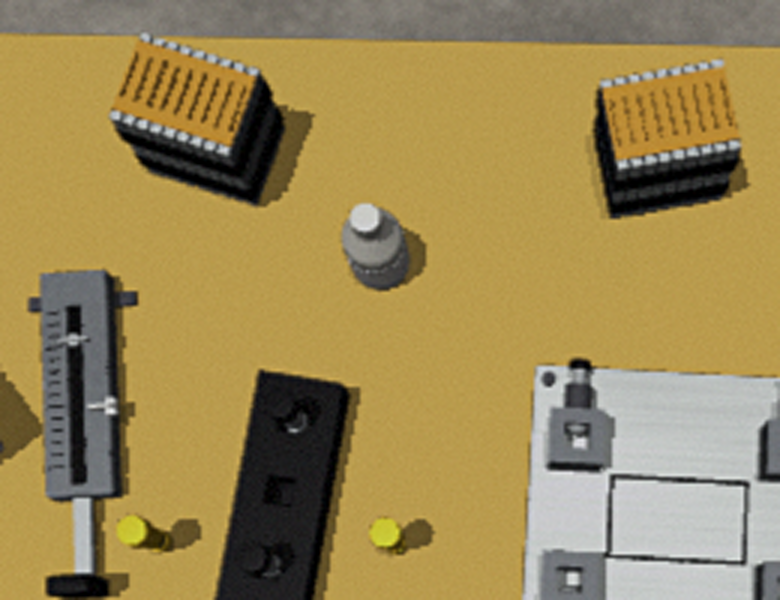

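View pics/c3.png

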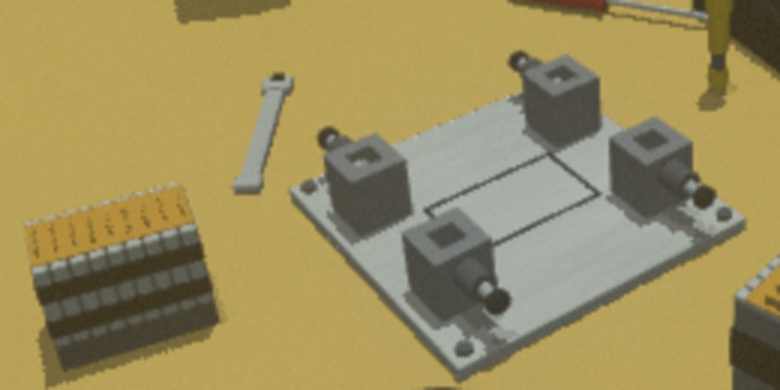

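```bash
cat > h.py <<'E'
import numpy as np, cv2
from cell import r
def ray(n,u,v):
    c=r.get_calibration(n); K=c['K']; R=np.array(c['orientation'])
    d=np.array([(u-K[0,2])/K[0,0],-(v-K[1,2])/K[1,1],-1.]); return np.array(c['xyz']),R@d
def onz(n,u,v,z):
    o,d=ray(n,u,v); return o+d*(z-o[2])/d[2]
def proj(n,p):
    c=r.get_calibration(n); K=c['K']; q=np.array(c['orientation']).T@(np.array(p)-c['xyz'])
    return np.array([K[0,2]-K[0,0]*q[0]/q[2], K[1,2]+K[1,1]*q[1]/q[2]])
def tri(uv1,uv2):
    A=np.zeros((3,3));b=np.zeros(3)
    L=[]
    for n,uv in (("top",uv1),("scene",uv2)):
        o,d=ray(n,*uv); d=d/np.linalg.norm(d); P=np.eye(3)-np.outer(d,d); A+=P;b+=P@o; L.append((o,P))
    x=np.linalg.solve(A,b); return x,[np.linalg.norm(P@(x-o)) for o,P in L]
def crop(img,x,y,w,h,s,name):
    cv2.imwrite(name,cv2.resize(img[y:y+h,x:x+w],(w*s,h*s),interpolation=cv2.INTER_CUBIC))
E
python3 - <<'E'
from h import *
b=cv2.imread("pics/top0.png");a=cv2.imread("pics/scene0.png")
print(r.read_state()['eef_rot'].round(3))
# plate
hsv=cv2.cvtColor(b,cv2.COLOR_BGR2HSV)
m=((hsv[...,1]<60)&(hsv[...,2]>60)).astype(np.uint8); w=np.zeros_like(m); w[150:300,250:395]=m[150:300,250:395]
w=cv2.morphologyEx(w,cv2.MORPH_CLOSE,np.ones((9,9)))
cs,_=cv2.findContours(w,0,2); c=max(cs,key=cv2.contourArea); rc=cv2.minAreaRect(c); bx=cv2.boxPoints(rc); print(rc,bx)
P=np.array([onz("top",u,v,.012) for u,v in bx]); print(P.round(4),P.mean(0), [np.linalg.norm(P[i]-P[(i+1)%4]) for i in range(4)])
crop(b,262,162,116,120,5,"pics/d1.png"); crop(b,155,165,60,120,5,"pics/d2.png"); crop(b,100,130,60,125,5,"pics/d3.png"); crop(b,400,225,70,55,8,"pics/d4.png")
E
```

```text
[[-0.966  0.259 -0.001]
 [ 0.259  0.966 -0.002]
 [ 0.    -0.002 -1.   ]]
((320.8218994140625, 223.54440307617188), (101.12263488769531, 99.44940948486328), 3.0940582752227783) [[267.6504  270.46756]
 [273.0182  171.16312]
 [373.9934  176.62125]
 [368.6256  275.9257 ]]
[[ 0.4349  0.0514  0.012 ]
 [ 0.6837  0.0418  0.012 ]
 [ 0.6735 -0.2133  0.012 ]
 [ 0.4247 -0.1969  0.012 ]] [ 0.55418369 -0.07923636  0.012     ] [np.float64(0.24902739068899213), np.float64(0.2553013355823586), np.float64(0.24938259758613748), np.float64(0.24852817815552142)]
```

View pics/d1.png

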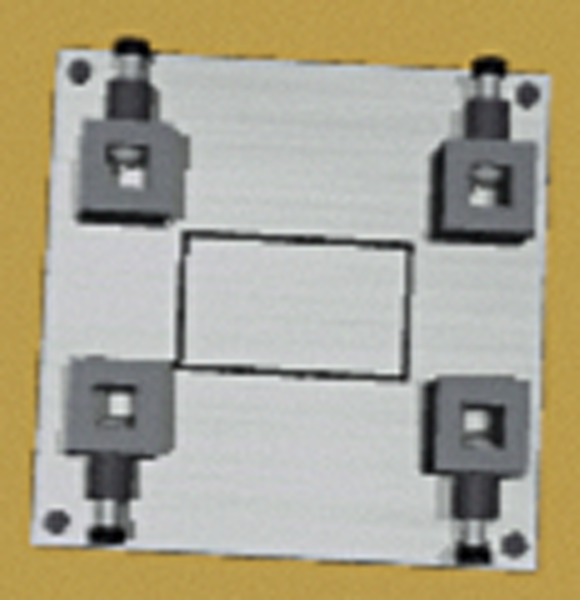

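View pics/d2.png

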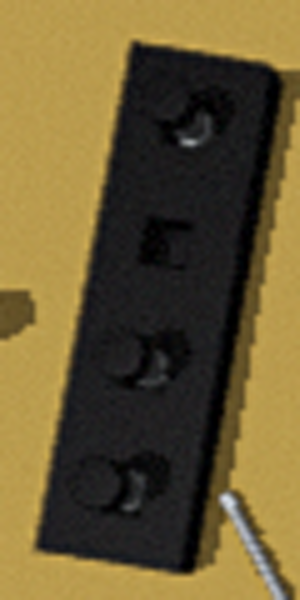

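View pics/d3.png

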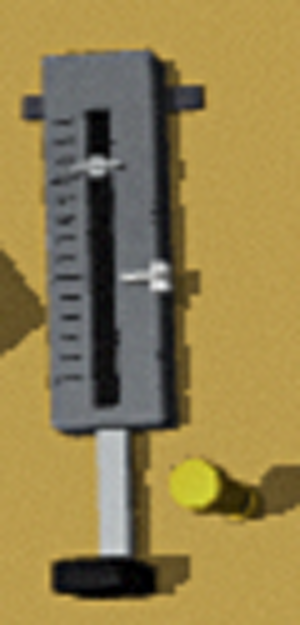

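View pics/d4.png

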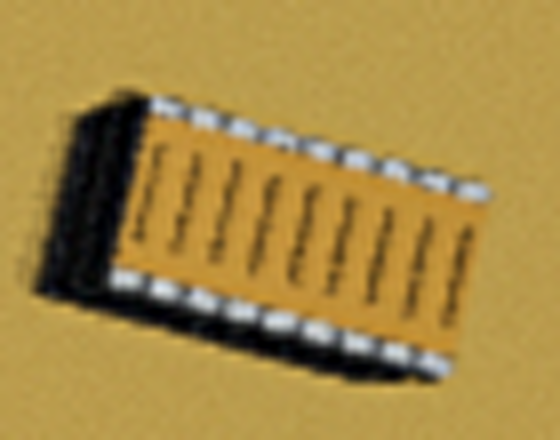

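Run:
```python
from h import *
b=cv2.imread("pics/top0.png");a=cv2.imread("pics/scene0.png")
def enh(i): return np.clip(i.astype(float)*2.6,0,255).astype(np.uint8)
crop(enh(b),155,165,66,120,5,"pics/e2.png")
crop(enh(a),295,145,90,90,6,"pics/e3.png")
```

```text
(no output)
```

View pics/e2.png

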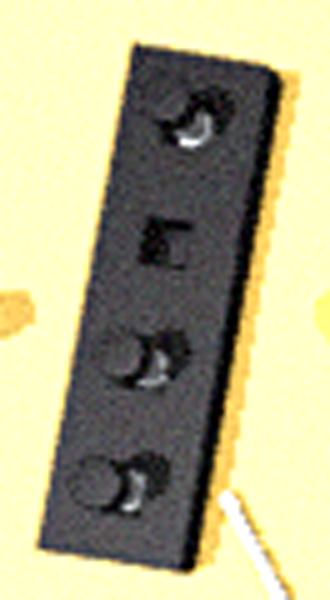

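View pics/e3.png

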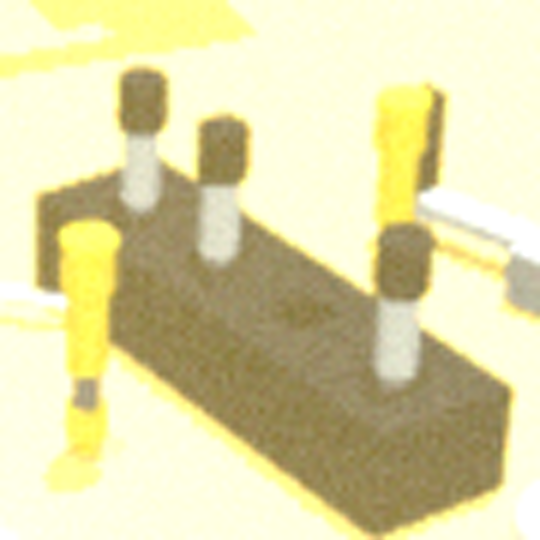

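Run:
```python
from h import *
T=lambda x,y,s=5,ox=155,oy=165:((x+.5)/s+ox-.5,(y+.5)/s+oy-.5)
S=lambda x,y:T(x,y,6,295,145)
print("rods")
for t,s in (((172,100),(405,231)),((125,357),(222,122)),((98,482),(142,74))):
    print(onz("top",*T(*t),.115).round(4),onz("scene",*S(*s),.115).round(4),tri(T(*t),S(*s)))
C=np.array([onz("top",*T(*p),.05) for p in ((135,43),(275,67),(190,572),(39,548))]);print(C.round(4),C.mean(0));
c=C.mean(0); print([np.linalg.norm(C[i]-C[(i+1)%4]).round(4) for i in range(4)])
ax=(C[0]+C[1]-C[2]-C[3]);ax/=np.linalg.norm(ax);print(ax,np.degrees(np.arctan2(ax[1],ax[0])))
for k in (.09,.03,-.03,-.09): print((c+ax*k).round(4))
D=lambda x,y:T(x,y,5,262,162)
print("holders")
# holder top face corners
H={}
for n,pts in dict(A=[(85,120),(188,132),(181,219),(78,212)],B=[(440,140),(538,143),(532,234),(434,232)],Cc=[(72,358),(175,368),(171,452),(66,448)],Dd=[(428,376),(530,380),(526,474),(423,468)]).items():
    P=np.array([onz("top",*D(*p),.062) for p in pts]);print(n,P.mean(0).round(4))
for n,p in dict(A=(127,170),B=(490,186),C=(119,405),D=(482,425)).items(): print("bore",n,onz("top",*D(*p),.062).round(4))
B=np.array([onz("top",*D(*p),.012) for p in [(184,235),(412,245),(405,377),(179,366)]]);print("bay",B.mean(0),B.round(4))
P=np.array([onz("top",*D(*p),.012) for p in [(60,50),(550,73),(535,570),(33,543)]]);print("plate",P.mean(0),P.round(4))
Z=lambda x,y:T(x,y,8,400,225)
B=np.array([onz("top",*Z(*p),.085) for p in [(148,97),(494,188),(450,378),(110,280)]]);print("block",B.mean(0),B.round(4),[np.linalg.norm(B[i]-B[(i+1)%4]).round(4) for i in range(4)])
```

```text
rods
[0.6272 0.2346 0.115 ] [0.6245 0.2434 0.115 ] (array([0.62806167, 0.23568473, 0.1187378 ]), [np.float64(0.002249709995529009), np.float64(0.002249709995529105)])
[0.5082 0.2516 0.115 ] [0.5059 0.2591 0.115 ] (array([0.50930729, 0.25261981, 0.1180076 ]), [np.float64(0.0020371899881134925), np.float64(0.00203718998811348)])
[0.4515 0.2615 0.115 ] [0.4478 0.267  0.115 ] (array([0.45198626, 0.26164798, 0.11801658]), [np.float64(0.0008787893889724235), np.float64(0.0008787893889723988)])
[[0.6671 0.2646 0.05  ]
 [0.6562 0.196  0.05  ]
 [0.4118 0.2287 0.05  ]
 [0.4222 0.3006 0.05  ]] [0.53933836 0.24748746 0.05      ]
[np.float64(0.0694), np.float64(0.2466), np.float64(0.0727), np.float64(0.2475)]
[ 0.99029395 -0.13898884  0.        ] -7.9893387329448675
[0.6285 0.235  0.05  ]
[0.569  0.2433 0.05  ]
[0.5096 0.2517 0.05  ]
[0.4502 0.26   0.05  ]
holders
A [0.6132 0.0042 0.062 ]
B [ 0.6077 -0.166   0.062 ]
Cc [0.4996 0.0088 0.062 ]
Dd [ 0.4933 -0.1606  0.062 ]
bore A [0.6135 0.0071 0.062 ]
bore B [ 0.6083 -0.1679  0.062 ]
bore C [0.5003 0.0098 0.062 ]
bore D [ 0.493  -0.1631  0.062 ]
bay [ 0.5546129  -0.07854541  0.012     ] [[ 0.5893 -0.023   0.012 ]
 [ 0.5859 -0.137   0.012 ]
 [ 0.5197 -0.1332  0.012 ]
 [ 0.5236 -0.021   0.012 ]]
plate [ 0.5545221 -0.0784173  0.012    ] [[ 0.6826  0.0403  0.012 ]
 [ 0.6745 -0.2073  0.012 ]
 [ 0.4255 -0.1968  0.012 ]
 [ 0.4355  0.0501  0.012 ]]
block [ 0.47673142 -0.3442178   0.085     ] [[ 0.5166 -0.3006  0.085 ]
 [ 0.4913 -0.4015  0.085 ]
 [ 0.436  -0.3866  0.085 ]
 [ 0.463  -0.2882  0.085 ]] [np.float64(0.104), np.float64(0.0573), np.float64(0.1021), np.float64(0.055)]
```

>>> apply_moves(
  increments=[
    {"fingers":0.6,"travel":[4,-3,0],"spin":3},
    {"fingers":0.6,"travel":[7,-5.5,0],"spin":7},
    {"fingers":0.6,"travel":[10,-8,0],"spin":7},
    {"fingers":0.6,"travel":[13,-10.5,0],"spin":7},
    {"fingers":0.6,"travel":[16,-13,0],"spin":7},
    {"fingers":0.6,"travel":[19,-15,0],"spin":7},
    {"fingers":0.6,"travel":[22,-17.5,0],"spin":7},
    {"fingers":0.6,"travel":[25,-20,0],"spin":7},
    {"fingers":0.6,"travel":[28,-22.5,0],"spin":7},
    {"fingers":0.6,"travel":[31,-25,0],"spin":7},
  ],
)

```text
time: 0.93
tool_pos: [0.4726, 0.3521, 0.2222]
eef_rot: [[-0.99, 0.139, -0.001], [0.139, 0.99, -0.0], [0.001, -0.0, -1.0]]
ft_force: [0.7, 1.6, 0.2]
width: 0.0523
```

>>> apply_moves(
  increments=[
    {"fingers":0.6,"travel":[3,-2.3,0],"spin":0},
    {"fingers":0.6,"travel":[6,-4.6,0],"spin":0},
    {"fingers":0.6,"travel":[9,-7,-1],"spin":0},
    {"fingers":0.6,"travel":[12,-9.5,-2],"spin":0},
    {"fingers":0.6,"travel":[15.5,-11.7,-4],"spin":0},
    {"fingers":0.6,"travel":[15.5,-11.7,-7],"spin":0},
    {"fingers":0.6,"travel":[15.5,-11.7,-8],"spin":0},
    {"fingers":0.6,"travel":[15.5,-11.7,-8],"spin":0},
  ],
)

```text
time: 1.6
tool_pos: [0.6232, 0.2357, 0.1381]
eef_rot: [[-0.99, 0.14, -0.01], [0.14, 0.99, -0.002], [0.01, -0.003, -1.0]]
ft_force: [-0.5, 0.4, 0.4]
width: 0.0523
```

Run:
```python
from h import *
s=r.read_state();print(s['time'],s['tool_pos'],s['ft_force'])
a=r.capture("scene")[:,:,::-1]
crop(a,300,60,160,170,4,"pics/f1.png")
print(proj("scene",s['tool_pos']))
```

```text
1.6 [0.62322886 0.23570483 0.1381309 ] [-0.4546985   0.40787393  0.3552574 ]
[360.22777856 175.40144925]
```

View pics/f1.png

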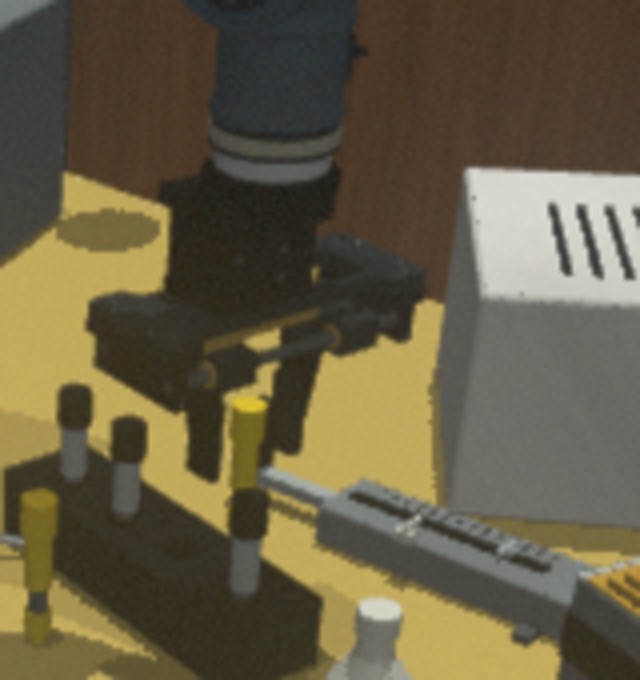

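>>> apply_moves(
  increments=[
    {"fingers":0.6,"travel":[0,0,0],"spin":0},
    {"fingers":0.6,"travel":[0,0,0],"spin":0},
    {"fingers":0.6,"travel":[0,0,0],"spin":0},
  ],
)

```text
time: 1.9
tool_pos: [0.6269, 0.238, 0.1446]
eef_rot: [[-0.991, 0.137, 0.003], [0.137, 0.991, 0.001], [-0.003, 0.001, -1.0]]
ft_force: [-0.1, 0.1, 0.2]
width: 0.0525
```

>>> apply_moves(
  increments=[
    {"fingers":0.6,"travel":[0.1,-0.3,-2],"spin":0},
    {"fingers":0.6,"travel":[0.1,-0.3,-4],"spin":0},
    {"fingers":0.6,"travel":[0.1,-0.3,-5.5],"spin":0},
    {"fingers":0.6,"travel":[0.1,-0.3,-6.1],"spin":0},
    {"fingers":0.6,"travel":[0.1,-0.3,-6.1],"spin":0},
    {"fingers":0.6,"travel":[0.1,-0.3,-6.1],"spin":0},
  ],
)

```text
time: 2.4
tool_pos: [0.6281, 0.2342, 0.0825]
eef_rot: [[-0.99, 0.139, 0.001], [0.139, 0.99, 0.0], [-0.001, 0.0, -1.0]]
ft_force: [0.7, -0.4, -0.2]
width: 0.0522
```

Run:
```python
from h import *
s=r.read_state();print(s['time'],s['tool_pos'],s['ft_force'])
a=r.capture("scene")[:,:,::-1]
crop(a,330,120,80,100,7,"pics/f2.png")
```

```text
2.4 [0.62810511 0.23420534 0.08251859] [ 0.66909193 -0.43361592 -0.23043869]
```

View pics/f2.png

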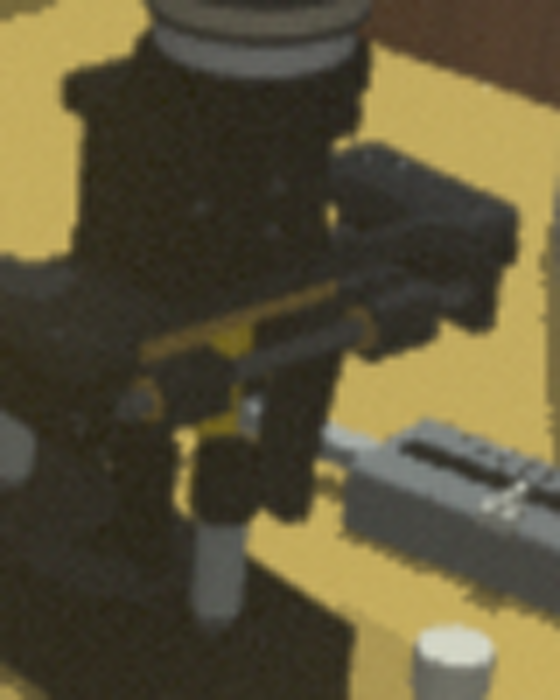

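>>> apply_moves(
  increments=[
    {"fingers":0.1,"travel":[0,0,0],"spin":0},
    {"fingers":0.1,"travel":[0,0,0],"spin":0},
    {"fingers":0.1,"travel":[0,0,0],"spin":0},
    {"fingers":0.1,"travel":[0,0,0],"spin":0},
    {"fingers":0.1,"travel":[0,0,0],"spin":0},
    {"fingers":0.1,"travel":[0,0,0],"spin":0},
    {"fingers":0.1,"travel":[0,0,0],"spin":0},
    {"fingers":0.1,"travel":[0,0,0],"spin":0},
  ],
)

```text
time: 3.12
tool_pos: [0.628, 0.2339, 0.0818]
eef_rot: [[-0.99, 0.139, 0.001], [0.139, 0.99, 0.0], [-0.001, 0.001, -1.0]]
ft_force: [0.3, -0.1, 1.7]
width: 0.0235
```

>>> apply_moves(
  increments=[
    {"fingers":0.1,"travel":[0,0,1.5],"spin":0},
    {"fingers":0.1,"travel":[0,0,3.5],"spin":0},
    {"fingers":0.1,"travel":[0,0,6],"spin":0},
    {"fingers":0.1,"travel":[0,0,8],"spin":2},
    {"fingers":0.1,"travel":[0,-2,8],"spin":4},
    {"fingers":0.1,"travel":[-0.3,-5,8],"spin":6},
    {"fingers":0.1,"travel":[-0.6,-8,8],"spin":6},
    {"fingers":0.1,"travel":[-0.9,-11,8],"spin":6},
    {"fingers":0.1,"travel":[-1,-14,8],"spin":6},
    {"fingers":0.1,"travel":[-1.1,-16,8],"spin":6},
  ],
)

```text
time: 3.95
tool_pos: [0.6157, 0.0709, 0.1608]
eef_rot: [[-0.999, 0.036, -0.002], [0.036, 0.999, -0.001], [0.002, -0.001, -1.0]]
ft_force: [0.5, 0.5, -3.1]
width: 0.0233
```

>>> apply_moves(
  increments=[
    {"fingers":0.1,"travel":[-0.1,-2,0],"spin":0},
    {"fingers":0.1,"travel":[-0.2,-4,0],"spin":0},
    {"fingers":0.1,"travel":[-0.2,-6,0],"spin":0},
    {"fingers":0.1,"travel":[-0.2,-6.7,0],"spin":0},
    {"fingers":0.1,"travel":[-0.2,-6.7,0],"spin":0},
    {"fingers":0.1,"travel":[-0.2,-6.7,0],"spin":0},
    {"fingers":0.1,"travel":[-0.2,-6.7,0],"spin":0},
  ],
)

```text
time: 4.53
tool_pos: [0.6144, 0.0078, 0.1613]
eef_rot: [[-0.999, 0.034, -0.001], [0.034, 0.999, 0.001], [0.001, 0.001, -1.0]]
ft_force: [1.1, 0.0, -2.0]
width: 0.0231
```

Run:
```python
from h import *
s=r.read_state();print(s['time'],s['tool_pos'],s['ft_force'],s['width'])
a=r.capture("scene")[:,:,::-1];b=r.capture("top")[:,:,::-1]
cv2.imwrite("pics/g_s.png",a);cv2.imwrite("pics/g_t.png",b)
crop(a,220,130,90,120,6,"pics/g1.png");crop(b,200,130,180,150,4,"pics/g2.png")
```

```text
4.5333 [0.61440536 0.00784812 0.16129475] [ 1.09581723  0.01008106 -2.00740902] 0.023130361829200044
```

View pics/g1.png

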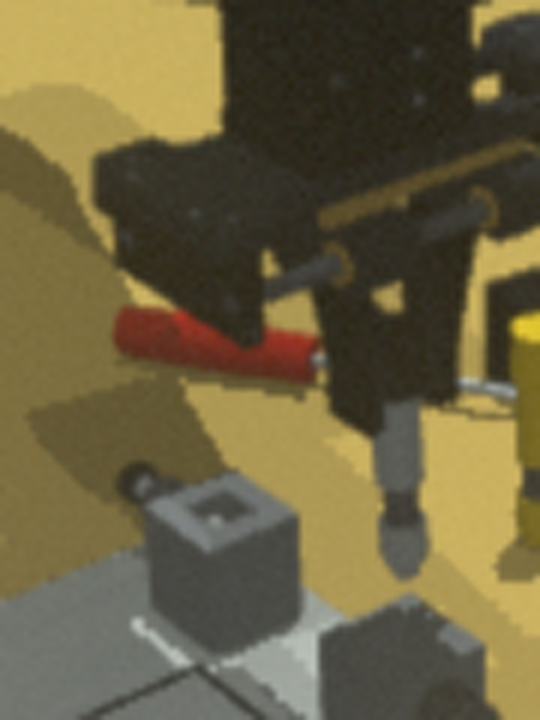

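View pics/g2.png

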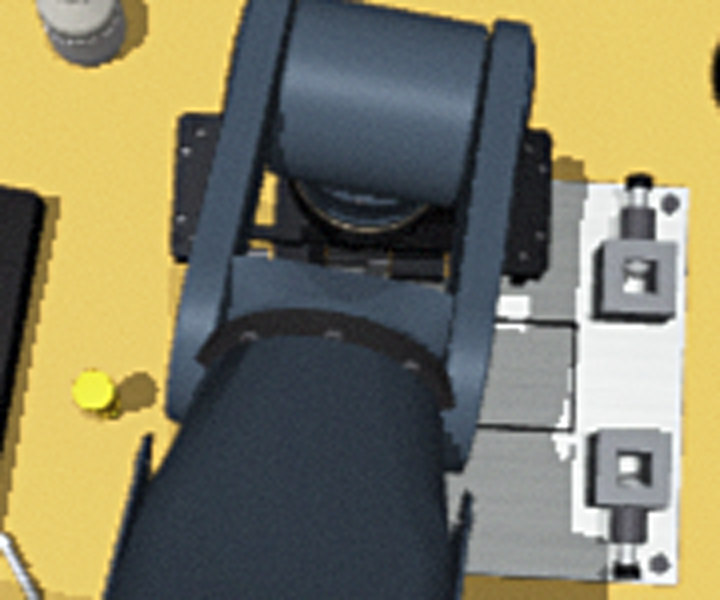

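Run:
```python
from h import *
a=cv2.imread("pics/scene0.png")
print(proj("scene",[.6144,.0078,.0895]), (404.5/6+220-.5, 572.5/6+130-.5),(405.5/6+220-.5, 490/6+130-.5), proj("scene",[.6144,.0078,.12]))
crop(a,165,195,150,110,5,"pics/s1.png")
```

```text
[285.5048605  226.32714391] (286.9166666666667, 224.91666666666669) (287.0833333333333, 211.16666666666669) [285.30639895 214.5996362 ]
```

View pics/s1.png

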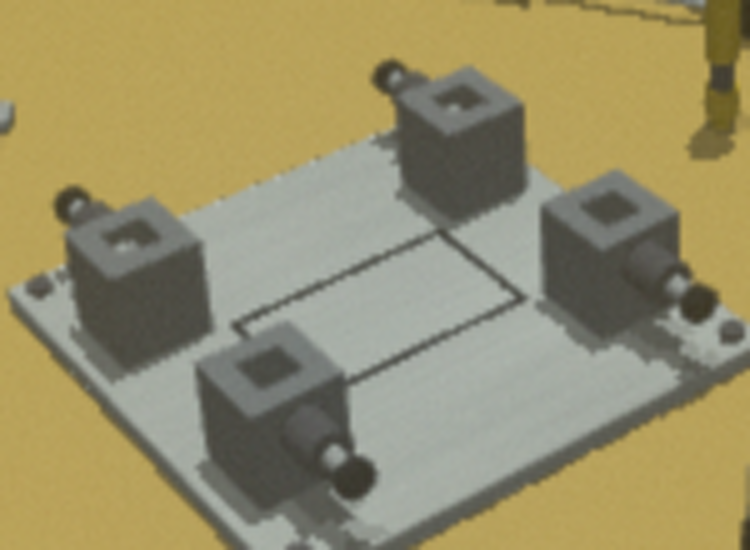

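Run:
```python
from h import *
f=onz("scene",286.92,224.9,.0895); e=f-np.array([.6144,.0078,.0895]); print("foot apparent",f,e)
for n,p in dict(A=(611,208),B=(270,366),C=(460,100),D=(131,238)).items():
    q=onz("scene",(p[0]+.5)/5+164.5,(p[1]+.5)/5+194.5,.062); print(n,q.round(4),(q-e).round(4))
```

```text
foot apparent [0.61220816 0.01377218 0.0895    ] [-2.19184161e-03  5.97218486e-03  2.77555756e-17]
A [0.615  0.0106 0.062 ] [0.6171 0.0046 0.062 ]
B [ 0.6072 -0.1655  0.062 ] [ 0.6094 -0.1714  0.062 ]
C [0.499  0.0148 0.062 ] [0.5012 0.0089 0.062 ]
D [ 0.492  -0.1623  0.062 ] [ 0.4942 -0.1682  0.062 ]
```

>>> apply_moves(
  increments=[
    {"fingers":0.1,"travel":[0.1,-0.15,-1],"spin":0},
    {"fingers":0.1,"travel":[0.1,-0.15,-2],"spin":0},
    {"fingers":0.1,"travel":[0.1,-0.15,-2.3],"spin":0},
    {"fingers":0.1,"travel":[0.1,-0.15,-2.3],"spin":0},
    {"fingers":0.1,"travel":[0.1,-0.15,-2.3],"spin":0},
  ],
)

```text
time: 5.05
tool_pos: [0.6153, 0.0054, 0.1377]
eef_rot: [[-0.999, 0.035, -0.002], [0.035, 0.999, 0.0], [0.002, 0.0, -1.0]]
ft_force: [0.6, 0.6, -1.1]
width: 0.0233
```

Run:
```python
from h import *
s=r.read_state();print(s['time'],s['tool_pos'],s['ft_force'],s['width'])
a=r.capture("scene")[:,:,::-1]
crop(a,250,180,80,80,7,"pics/g3.png")
```

```text
5.05 [0.61528693 0.00541784 0.13771283] [ 0.5538673   0.61158465 -1.13711278] 0.02328795003500972
```

View pics/g3.png

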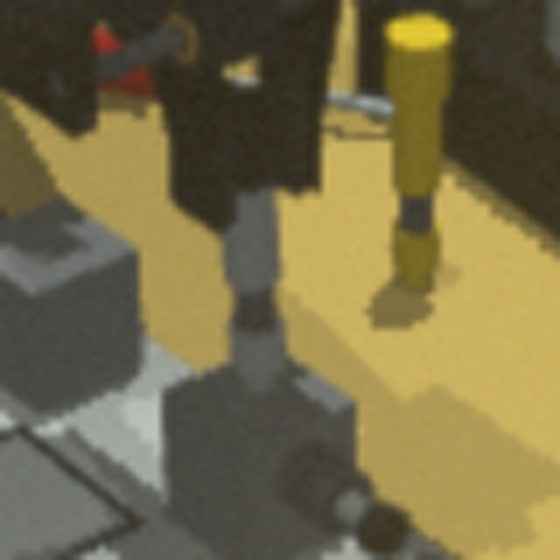

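>>> apply_moves(
  increments=[
    {"fingers":0.1,"travel":[0,0,-0.5],"spin":0},
    {"fingers":0.1,"travel":[0,0,-1],"spin":0},
    {"fingers":0.1,"travel":[0,0,-1.3],"spin":0},
    {"fingers":0.1,"travel":[0,0,-1.3],"spin":0},
  ],
)

```text
time: 5.43
tool_pos: [0.615, 0.0053, 0.1246]
eef_rot: [[-0.999, 0.035, -0.002], [0.035, 0.999, 0.0], [0.002, 0.0, -1.0]]
ft_force: [-0.6, -0.7, -2.9]
width: 0.0233
```

>>> apply_moves(
  increments=[
    {"fingers":0.1,"travel":[0,0,-0.5],"spin":0},
    {"fingers":0.1,"travel":[0,0,-1],"spin":0},
    {"fingers":0.1,"travel":[0,0,-1.3],"spin":0},
    {"fingers":0.1,"travel":[0,0,-1.6],"spin":0},
    {"fingers":0.1,"travel":[0,0,-1.9],"spin":0},
    {"fingers":0.1,"travel":[0,0,-2.1],"spin":0},
  ],
)

```text
time: 5.93
tool_pos: [0.6167, 0.0051, 0.106]
eef_rot: [[-0.999, 0.035, 0.003], [0.035, 0.999, -0.0], [-0.003, -0.0, -1.0]]
ft_force: [-0.6, 0.7, 5.9]
width: 0.0231
```

>>> apply_moves(
  increments=[
    {"fingers":0.1,"travel":[0,0,-0.4],"spin":0},
    {"fingers":0.1,"travel":[0,0,-0.8],"spin":0},
    {"fingers":0.1,"travel":[0,0,-1.2],"spin":0},
    {"fingers":0.1,"travel":[0,0,-1.6],"spin":0},
    {"fingers":0.1,"travel":[0,0,-2.0],"spin":0},
    {"fingers":0.1,"travel":[0,0,-2.1],"spin":0},
    {"fingers":0.1,"travel":[0,0,-2.1],"spin":0},
  ],
)

```text
time: 6.52
tool_pos: [0.6156, 0.0054, 0.0836]
eef_rot: [[-0.999, 0.035, -0.0], [0.035, 0.999, 0.0], [0.0, 0.0, -1.0]]
ft_force: [-1.7, 1.5, 3.8]
width: 0.0232
```

>>> apply_moves(
  increments=[
    {"fingers":0.1,"travel":[0,0,-0.2],"spin":0},
    {"fingers":0.1,"travel":[0,0,-0.3],"spin":0},
    {"fingers":0.1,"travel":[0,0,-0.3],"spin":0},
    {"fingers":0.1,"travel":[0,0,-0.3],"spin":0},
  ],
)

```text
time: 6.85
tool_pos: [0.6172, 0.0053, 0.0834]
eef_rot: [[-0.999, 0.035, 0.004], [0.035, 0.999, -0.0], [-0.004, -0.0, -1.0]]
ft_force: [-3.4, 1.9, 16.4]
width: 0.0233
```

>>> apply_moves(
  increments=[
    {"fingers":0.1,"travel":[0,0,0.3],"spin":0},
    {"fingers":0.5,"travel":[0,0,0.3],"spin":0},
    {"fingers":0.6,"travel":[0,0,0.3],"spin":0},
    {"fingers":0.6,"travel":[0,0,0.3],"spin":0},
    {"fingers":0.6,"travel":[0,0,0.3],"spin":0},
    {"fingers":0.6,"travel":[0,0,2],"spin":0},
    {"fingers":0.6,"travel":[0,0,5],"spin":0},
    {"fingers":0.6,"travel":[0,0,8],"spin":0},
    {"fingers":0.6,"travel":[0,3,9],"spin":0},
    {"fingers":0.6,"travel":[0,6,9],"spin":0},
  ],
)

```text
time: 7.68
tool_pos: [0.619, 0.064, 0.1742]
eef_rot: [[-0.999, 0.039, 0.008], [0.038, 0.999, -0.001], [-0.008, -0.001, -1.0]]
ft_force: [0.9, 0.2, -0.6]
width: 0.052
```

Run:
```python
from h import *
s=r.read_state();print(s['time'],s['tool_pos'],s['ft_force'],s['width'])
a=r.capture("scene")[:,:,::-1]
crop(a,220,130,110,140,5,"pics/g4.png")
```

```text
7.6833 [0.61897275 0.06401915 0.17423176] [ 0.94871233  0.24401612 -0.64361713] 0.05200678881331179
```

View pics/g4.png

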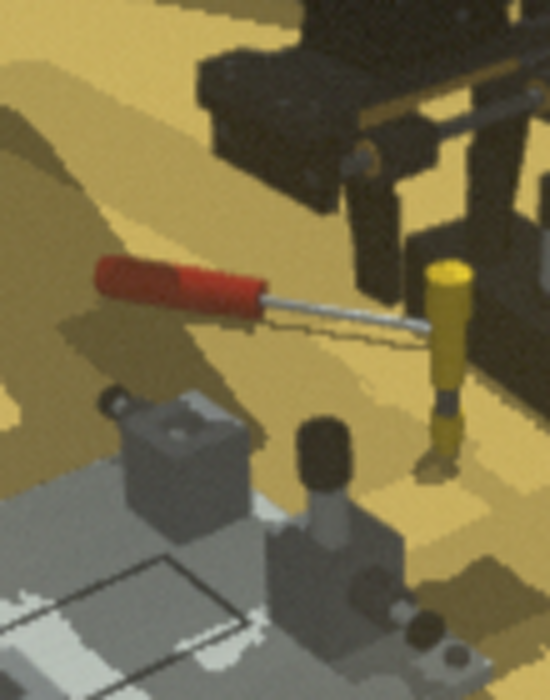

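>>> apply_moves(
  increments=[
    {"fingers":0.6,"travel":[-2,3,0],"spin":0},
    {"fingers":0.6,"travel":[-4,6,0],"spin":-3},
    {"fingers":0.6,"travel":[-6,9,0],"spin":-6},
    {"fingers":0.6,"travel":[-8,12,0],"spin":-6},
    {"fingers":0.6,"travel":[-9.5,15,0],"spin":-6},
    {"fingers":0.6,"travel":[-11,18,0],"spin":-6},
    {"fingers":0.6,"travel":[-11,18.7,-2],"spin":-6},
    {"fingers":0.6,"travel":[-11,18.7,-4],"spin":-6},
    {"fingers":0.6,"travel":[-11,18.7,-4],"spin":-6},
    {"fingers":0.6,"travel":[-11,18.7,-4],"spin":-6},
  ],
)

```text
time: 8.57
tool_pos: [0.5049, 0.252, 0.1295]
eef_rot: [[-0.99, 0.139, -0.003], [0.139, 0.99, -0.001], [0.003, -0.001, -1.0]]
ft_force: [-0.2, 0.1, -0.3]
width: 0.0519
```

>>> apply_moves(
  increments=[
    {"fingers":0.6,"travel":[0.3,-0.1,0],"spin":0},
    {"fingers":0.6,"travel":[0.3,-0.1,-2],"spin":0},
    {"fingers":0.6,"travel":[0.3,-0.1,-4],"spin":0},
    {"fingers":0.6,"travel":[0.3,-0.1,-4.6],"spin":0},
    {"fingers":0.6,"travel":[0.3,-0.1,-4.6],"spin":0},
    {"fingers":0.6,"travel":[0.3,-0.1,-4.6],"spin":0},
  ],
)

```text
time: 9.07
tool_pos: [0.5096, 0.2509, 0.0852]
eef_rot: [[-0.99, 0.14, 0.001], [0.14, 0.99, 0.0], [-0.001, 0.0, -1.0]]
ft_force: [-0.5, 0.3, 0.6]
width: 0.0522
```

Run:
```python
from h import *
s=r.read_state();print(s['time'],s['tool_pos'],s['ft_force'],s['width'])
a=r.capture("scene")[:,:,::-1]
crop(a,280,110,100,100,6,"pics/g5.png")
```

```text
9.0667 [0.50960162 0.25088218 0.08522957] [-0.54420061  0.30658274  0.63258868] 0.05221552798996576
```

View pics/g5.png

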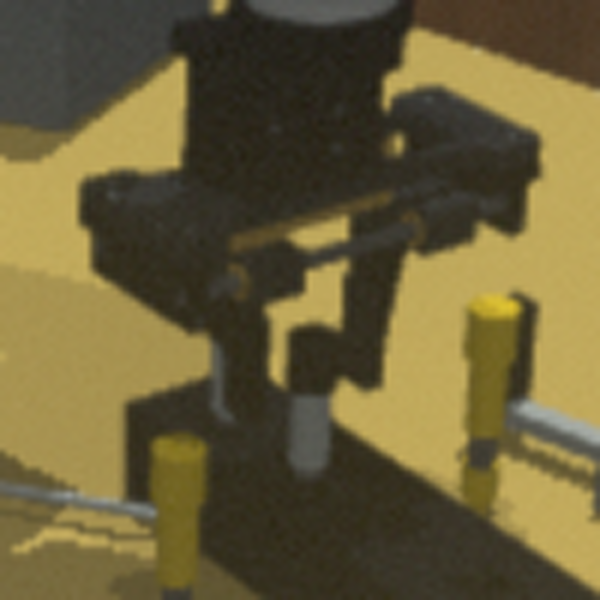

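>>> apply_moves(
  increments=[
    {"fingers":0.6,"travel":[0,0,-0.3],"spin":0},
    {"fingers":0.1,"travel":[0,0,-0.3],"spin":0},
    {"fingers":0.1,"travel":[0,0,-0.3],"spin":0},
    {"fingers":0.1,"travel":[0,0,-0.3],"spin":0},
    {"fingers":0.1,"travel":[0,0,-0.3],"spin":0},
    {"fingers":0.1,"travel":[0,0,-0.3],"spin":0},
    {"fingers":0.1,"travel":[0,0,-0.3],"spin":0},
    {"fingers":0.1,"travel":[0,0,-0.3],"spin":0},
    {"fingers":0.1,"travel":[0,0,-0.3],"spin":0},
  ],
)

```text
time: 9.87
tool_pos: [0.5089, 0.2514, 0.0817]
eef_rot: [[-0.99, 0.139, 0.0], [0.139, 0.99, 0.0], [-0.0, 0.0, -1.0]]
ft_force: [-0.2, 1.0, 1.8]
width: 0.0233
```

>>> apply_moves(
  increments=[
    {"fingers":0.1,"travel":[0,0,1.5],"spin":0},
    {"fingers":0.1,"travel":[0,0,3.5],"spin":0},
    {"fingers":0.1,"travel":[0,0,6.5],"spin":0},
    {"fingers":0.1,"travel":[0,0,10],"spin":0},
    {"fingers":0.1,"travel":[0,0,13],"spin":0},
    {"fingers":0.1,"travel":[0,-2,14],"spin":2},
    {"fingers":0.1,"travel":[-0.2,-5,14],"spin":4},
    {"fingers":0.1,"travel":[-0.5,-8,14],"spin":6},
    {"fingers":0.1,"travel":[-0.8,-11,14],"spin":6},
    {"fingers":0.1,"travel":[-0.8,-14,14],"spin":6},
  ],
)

```text
time: 10.7
tool_pos: [0.499, 0.1101, 0.2211]
eef_rot: [[-0.999, 0.034, -0.002], [0.034, 0.999, -0.0], [0.002, -0.0, -1.0]]
ft_force: [0.1, -0.1, -1.9]
width: 0.0233
```

>>> apply_moves(
  increments=[
    {"fingers":0.1,"travel":[0,-3,0],"spin":0},
    {"fingers":0.1,"travel":[0,-6,0],"spin":0},
    {"fingers":0.1,"travel":[0,-8.5,0],"spin":0},
    {"fingers":0.1,"travel":[0,-10.2,-2],"spin":0},
    {"fingers":0.1,"travel":[0,-10.2,-4],"spin":0},
    {"fingers":0.1,"travel":[0,-10.2,-6],"spin":0},
    {"fingers":0.1,"travel":[0,-10.2,-6],"spin":0},
    {"fingers":0.1,"travel":[0,-10.2,-6],"spin":0},
    {"fingers":0.1,"travel":[0,-10.2,-6],"spin":0},
  ],
)

```text
time: 11.45
tool_pos: [0.501, 0.0093, 0.162]
eef_rot: [[-0.999, 0.034, 0.0], [0.034, 0.999, -0.0], [-0.0, -0.0, -1.0]]
ft_force: [-0.5, 0.3, -1.7]
width: 0.0231
```

Run:
```python
from h import *
s=r.read_state();print(s['time'],s['tool_pos'],s['ft_force'],s['width'])
a=r.capture("scene")[:,:,::-1]
crop(a,220,130,110,110,5,"pics/g6.png")
```

```text
11.45 [0.5010462  0.00927301 0.16201997] [-0.54752965  0.26639042 -1.67389347] 0.0231119344641807
```

View pics/g6.png

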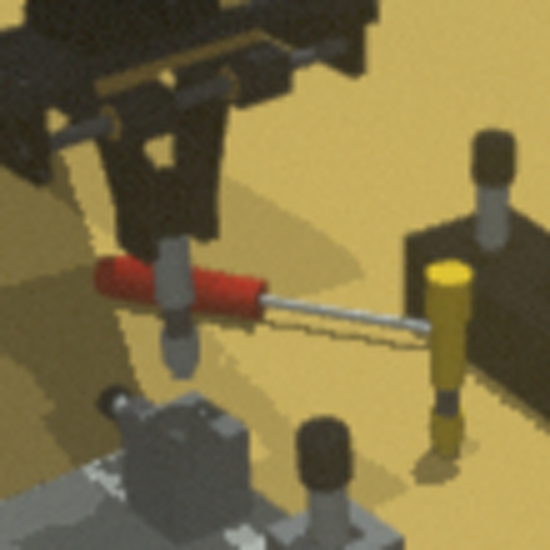

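>>> apply_moves(
  increments=[
    {"fingers":0.1,"travel":[0,0.1,-1],"spin":0},
    {"fingers":0.1,"travel":[0,0.1,-2],"spin":0},
    {"fingers":0.1,"travel":[0,0.1,-2.4],"spin":0},
    {"fingers":0.1,"travel":[0,0.1,-2.4],"spin":0},
    {"fingers":0.1,"travel":[0,0.1,-2.4],"spin":0},
  ],
)

```text
time: 11.92
tool_pos: [0.5012, 0.0103, 0.1382]
eef_rot: [[-0.999, 0.034, 0.001], [0.034, 0.999, -0.0], [-0.001, -0.0, -1.0]]
ft_force: [-0.1, -0.0, -1.8]
width: 0.0232
```

Run:
```python
from h import *
s=r.read_state();print(s['time'],s['tool_pos'],s['ft_force'],s['width'])
a=r.capture("scene")[:,:,::-1]
crop(a,220,160,80,80,7,"pics/g7.png")
```

```text
11.9167 [0.50117449 0.01031592 0.13821337] [-0.08521975 -0.01540744 -1.78356986] 0.023210113088564664
```

View pics/g7.png

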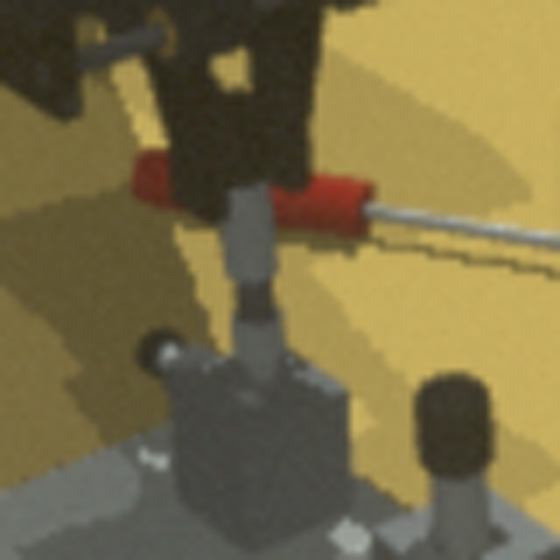

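>>> apply_moves(
  increments=[
    {"fingers":0.1,"travel":[0,0,-0.5],"spin":0},
    {"fingers":0.1,"travel":[0,0,-1],"spin":0},
    {"fingers":0.1,"travel":[0,0,-1.4],"spin":0},
    {"fingers":0.1,"travel":[0,0,-1.4],"spin":0},
  ],
)

```text
time: 12.3
tool_pos: [0.5, 0.0103, 0.1227]
eef_rot: [[-0.999, 0.035, -0.002], [0.035, 0.999, 0.0], [0.002, 0.0, -1.0]]
ft_force: [0.4, 0.4, -2.4]
width: 0.0228
```

Entered freely; push on to the floor (TCP z ≈ 0.0837).

>>> apply_moves(
  increments=[
    {"fingers":0.1,"travel":[0,0,-0.5],"spin":0},
    {"fingers":0.1,"travel":[0,0,-1],"spin":0},
    {"fingers":0.1,"travel":[0,0,-1.4],"spin":0},
    {"fingers":0.1,"travel":[0,0,-1.8],"spin":0},
    {"fingers":0.1,"travel":[0,0,-2.2],"spin":0},
    {"fingers":0.1,"travel":[0,0,-2.6],"spin":0},
    {"fingers":0.1,"travel":[0,0,-3.0],"spin":0},
    {"fingers":0.1,"travel":[0,0,-3.4],"spin":0},
    {"fingers":0.1,"travel":[0,0,-3.8],"spin":0},
    {"fingers":0.1,"travel":[0,0,-4.0],"spin":0},
  ],
)

```text
time: 13.13
tool_pos: [0.501, 0.0102, 0.0836]
eef_rot: [[-0.999, 0.035, 0.001], [0.035, 0.999, -0.0], [-0.001, -0.0, -1.0]]
ft_force: [-1.0, 0.5, 10.9]
width: 0.0228
```

>>> apply_moves(
  increments=[
    {"fingers":0.1,"travel":[0,0,-0.2],"spin":0},
    {"fingers":0.1,"travel":[0,0,-0.2],"spin":0},
    {"fingers":0.1,"travel":[0,0,-0.2],"spin":0},
  ],
)

```text
time: 13.38
tool_pos: [0.5013, 0.0102, 0.0832]
eef_rot: [[-0.999, 0.035, 0.002], [0.035, 0.999, -0.0], [-0.002, -0.0, -1.0]]
ft_force: [-3.1, -0.1, 15.2]
width: 0.0228
```

>>> apply_moves(
  increments=[
    {"fingers":0.1,"travel":[0,0,0.3],"spin":0},
    {"fingers":0.5,"travel":[0,0,0.3],"spin":0},
    {"fingers":0.6,"travel":[0,0,0.3],"spin":0},
    {"fingers":0.6,"travel":[0,0,0.3],"spin":0},
    {"fingers":0.6,"travel":[0,0,0.3],"spin":0},
    {"fingers":0.6,"travel":[0,0,2],"spin":0},
    {"fingers":0.6,"travel":[0,0,5],"spin":0},
    {"fingers":0.6,"travel":[0,0,8],"spin":0},
    {"fingers":0.6,"travel":[-1,3,9],"spin":0},
    {"fingers":0.6,"travel":[-2,6,9],"spin":0},
  ],
)

```text
time: 14.22
tool_pos: [0.4838, 0.0695, 0.1744]
eef_rot: [[-0.999, 0.039, 0.008], [0.039, 0.999, -0.001], [-0.008, -0.0, -1.0]]
ft_force: [-0.1, 1.1, -0.5]
width: 0.0524
```

Run:
```python
from h import *
s=r.read_state();print(s['time'],s['tool_pos'],s['ft_force'],s['width'])
a=r.capture("scene")[:,:,::-1]
cv2.imwrite("pics/g8.png",a)
crop(a,165,130,160,150,5,"pics/g8.png")
```

```text
14.2167 [0.48376623 0.06948623 0.17436349] [-0.10388676  1.11117889 -0.48302738] 0.052426019072659154
```

View pics/g8.png

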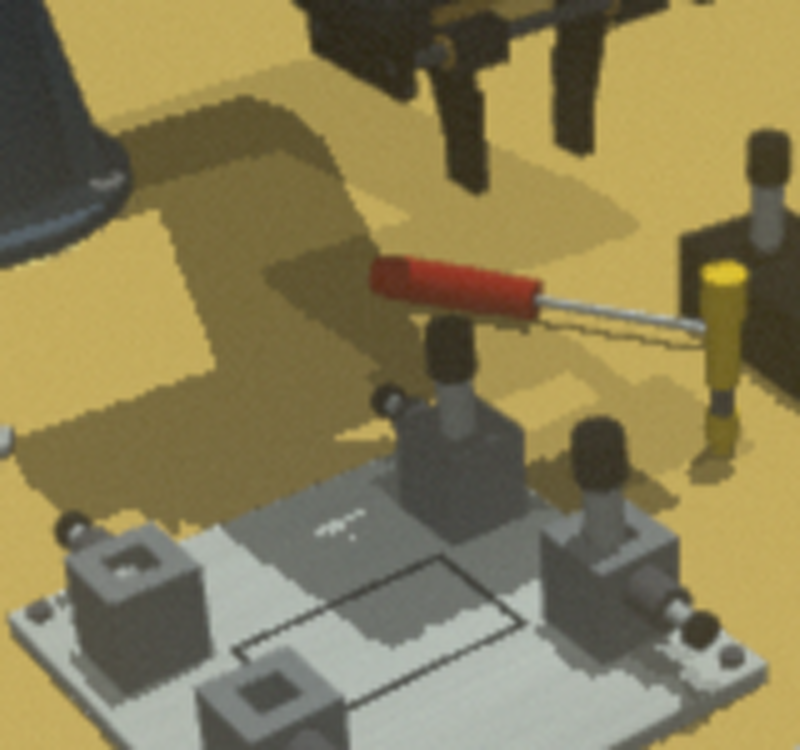

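>>> apply_moves(
  increments=[
    {"fingers":0.6,"travel":[-0.5,3,0],"spin":0},
    {"fingers":0.6,"travel":[-1,6,0],"spin":-3},
    {"fingers":0.6,"travel":[-1.5,9,0],"spin":-6},
    {"fingers":0.6,"travel":[-2,12,0],"spin":-6},
    {"fingers":0.6,"travel":[-2.5,15,0],"spin":-6},
    {"fingers":0.6,"travel":[-3,18,0],"spin":-6},
    {"fingers":0.6,"travel":[-3,19.1,-2],"spin":-6},
    {"fingers":0.6,"travel":[-3,19.1,-4],"spin":-6},
    {"fingers":0.6,"travel":[-3,19.1,-4],"spin":-6},
    {"fingers":0.6,"travel":[-3,19.1,-4],"spin":-6},
  ],
)

```text
time: 15.1
tool_pos: [0.4495, 0.2609, 0.1305]
eef_rot: [[-0.99, 0.139, -0.004], [0.139, 0.99, -0.001], [0.003, -0.002, -1.0]]
ft_force: [0.3, 0.4, 0.2]
width: 0.0519
```

>>> apply_moves(
  increments=[
    {"fingers":0.6,"travel":[0,0,0],"spin":0},
    {"fingers":0.6,"travel":[0,0,0],"spin":0},
  ],
)

```text
time: 15.27
tool_pos: [0.4516, 0.2609, 0.1324]
eef_rot: [[-0.99, 0.14, 0.002], [0.14, 0.99, 0.0], [-0.001, 0.001, -1.0]]
ft_force: [-0.5, -0.4, -0.3]
width: 0.0521
```

>>> apply_moves(
  increments=[
    {"fingers":0.6,"travel":[0,0,-2],"spin":0},
    {"fingers":0.6,"travel":[0,0,-4],"spin":0},
    {"fingers":0.6,"travel":[0,0,-5],"spin":0},
    {"fingers":0.6,"travel":[0,0,-5],"spin":0},
    {"fingers":0.6,"travel":[0,0,-5],"spin":0},
  ],
)

```text
time: 15.68
tool_pos: [0.4509, 0.2609, 0.0818]
eef_rot: [[-0.99, 0.14, -0.0], [0.14, 0.99, -0.0], [0.0, -0.0, -1.0]]
ft_force: [0.4, -0.4, 0.4]
width: 0.0523
```

Run:
```python
from h import *
s=r.read_state();print(s['time'],s['tool_pos'],s['ft_force'],s['width'])
a=r.capture("scene")[:,:,::-1]
crop(a,270,110,90,90,6,"pics/g9.png")
```

```text
15.6833 [0.45092905 0.26092354 0.08179169] [ 0.3922313  -0.39555701  0.41543771] 0.05230852731372285
```

View pics/g9.png

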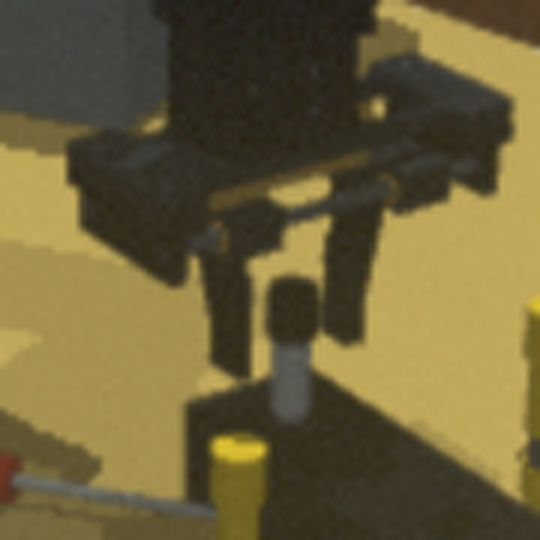

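>>> apply_moves(
  increments=[
    {"fingers":0.1,"travel":[0,0,0],"spin":0},
    {"fingers":0.1,"travel":[0,0,0],"spin":0},
    {"fingers":0.1,"travel":[0,0,0],"spin":0},
    {"fingers":0.1,"travel":[0,0,0],"spin":0},
    {"fingers":0.1,"travel":[0,0,0],"spin":0},
    {"fingers":0.1,"travel":[0,0,0],"spin":0},
    {"fingers":0.1,"travel":[0,0,0],"spin":0},
    {"fingers":0.1,"travel":[0,0,0],"spin":0},
  ],
)

```text
time: 16.4
tool_pos: [0.451, 0.2614, 0.0818]
eef_rot: [[-0.99, 0.139, 0.001], [0.139, 0.99, 0.0], [-0.001, 0.0, -1.0]]
ft_force: [-0.4, 0.2, 1.9]
width: 0.0229
```

>>> apply_moves(
  increments=[
    {"fingers":0.1,"travel":[0,0,1.5],"spin":0},
    {"fingers":0.1,"travel":[0,0,3.5],"spin":0},
    {"fingers":0.1,"travel":[0,0,6.5],"spin":0},
    {"fingers":0.1,"travel":[0,0,10],"spin":0},
    {"fingers":0.1,"travel":[0,0,13],"spin":0},
    {"fingers":0.1,"travel":[0,-2,14],"spin":2},
    {"fingers":0.1,"travel":[0,-5,14],"spin":4},
    {"fingers":0.1,"travel":[0,-8,14],"spin":6},
    {"fingers":0.1,"travel":[0,-11,14],"spin":6},
    {"fingers":0.1,"travel":[0,-14,14],"spin":6},
  ],
)

```text
time: 17.23
tool_pos: [0.4497, 0.12, 0.2212]
eef_rot: [[-0.999, 0.034, -0.001], [0.034, 0.999, -0.0], [0.001, -0.0, -1.0]]
ft_force: [0.9, 0.1, -2.1]
width: 0.023
```

>>> apply_moves(
  increments=[
    {"fingers":0.1,"travel":[0.4,-3,0],"spin":0},
    {"fingers":0.1,"travel":[0.8,-6,0],"spin":0},
    {"fingers":0.1,"travel":[1.2,-9,0],"spin":0},
    {"fingers":0.1,"travel":[1.6,-12,0],"spin":0},
    {"fingers":0.1,"travel":[2,-15,0],"spin":0},
    {"fingers":0.1,"travel":[2.4,-18,0],"spin":0},
    {"fingers":0.1,"travel":[2.8,-21,0],"spin":0},
    {"fingers":0.1,"travel":[3.2,-24,0],"spin":0},
    {"fingers":0.1,"travel":[3.6,-26,0],"spin":0},
    {"fingers":0.1,"travel":[4.2,-28,0],"spin":0},
  ],
)

```text
time: 18.07
tool_pos: [0.4917, -0.1601, 0.2208]
eef_rot: [[-0.999, 0.036, -0.002], [0.036, 0.999, 0.001], [0.002, 0.001, -1.0]]
ft_force: [-0.1, 0.5, -1.9]
width: 0.0227
```

>>> apply_moves(
  increments=[
    {"fingers":0.1,"travel":[0.2,-0.5,-2],"spin":0},
    {"fingers":0.1,"travel":[0.2,-0.5,-5],"spin":0},
    {"fingers":0.1,"travel":[0.2,-0.5,-8],"spin":0},
    {"fingers":0.1,"travel":[0.2,-0.5,-8.3],"spin":0},
    {"fingers":0.1,"travel":[0.2,-0.5,-8.3],"spin":0},
    {"fingers":0.1,"travel":[0.2,-0.5,-8.3],"spin":0},
  ],
)

```text
time: 18.57
tool_pos: [0.495, -0.1639, 0.139]
eef_rot: [[-0.999, 0.035, 0.0], [0.035, 0.999, -0.0], [-0.0, -0.0, -1.0]]
ft_force: [0.6, -0.0, -1.1]
width: 0.023
```

Run:
```python
from h import *
s=r.read_state();print(s['time'],s['tool_pos'],s['ft_force'],s['width'])
a=r.capture("scene")[:,:,::-1]
crop(a,155,180,80,90,7,"pics/g10.png")
```

```text
18.5667 [ 0.49500014 -0.16389013  0.13899638] [ 0.64173251 -0.01246778 -1.0552895 ] 0.022990208436671055
```

View pics/g10.png

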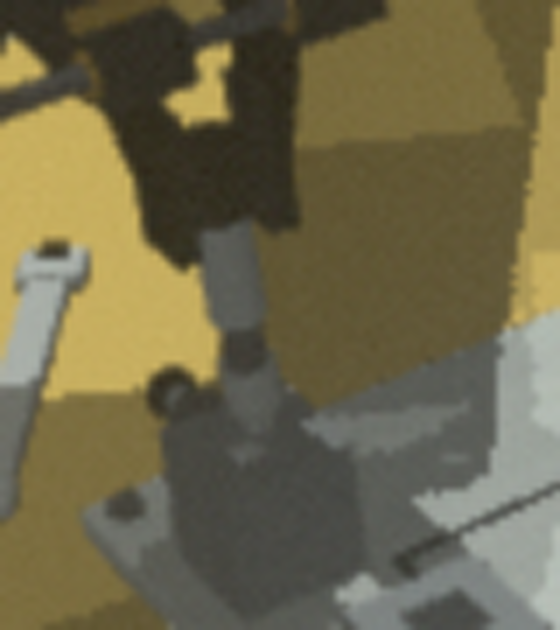

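>>> apply_moves(
  increments=[
    {"fingers":0.1,"travel":[0,-0.1,-0.5],"spin":0},
    {"fingers":0.1,"travel":[0,-0.1,-1],"spin":0},
    {"fingers":0.1,"travel":[0,-0.1,-1.5],"spin":0},
    {"fingers":0.1,"travel":[0,-0.1,-1.5],"spin":0},
  ],
)

```text
time: 18.95
tool_pos: [0.4942, -0.1645, 0.1231]
eef_rot: [[-0.999, 0.035, -0.001], [0.035, 0.999, 0.001], [0.001, 0.001, -1.0]]
ft_force: [-0.1, 0.6, -1.8]
width: 0.0231
```

>>> apply_moves(
  increments=[
    {"fingers":0.1,"travel":[0,0,-0.5],"spin":0},
    {"fingers":0.1,"travel":[0,0,-1],"spin":0},
    {"fingers":0.1,"travel":[0,0,-1.4],"spin":0},
    {"fingers":0.1,"travel":[0,0,-1.8],"spin":0},
    {"fingers":0.1,"travel":[0,0,-2.2],"spin":0},
    {"fingers":0.1,"travel":[0,0,-2.6],"spin":0},
    {"fingers":0.1,"travel":[0,0,-3.0],"spin":0},
    {"fingers":0.1,"travel":[0,0,-3.4],"spin":0},
    {"fingers":0.1,"travel":[0,0,-3.8],"spin":0},
    {"fingers":0.1,"travel":[0,0,-4.0],"spin":0},
  ],
)

```text
time: 19.78
tool_pos: [0.4948, -0.165, 0.0838]
eef_rot: [[-0.999, 0.035, 0.0], [0.035, 0.999, -0.0], [-0.0, -0.0, -1.0]]
ft_force: [-2.0, 0.3, 7.6]
width: 0.0229
```

>>> apply_moves(
  increments=[
    {"fingers":0.1,"travel":[0,0,-0.2],"spin":0},
    {"fingers":0.1,"travel":[0,0,-0.2],"spin":0},
    {"fingers":0.1,"travel":[0,0,-0.2],"spin":0},
  ],
)

```text
time: 20.03
tool_pos: [0.495, -0.1651, 0.0835]
eef_rot: [[-0.999, 0.035, 0.001], [0.035, 0.999, -0.001], [-0.001, -0.001, -1.0]]
ft_force: [-4.6, 1.5, 16.1]
width: 0.0232
```

>>> apply_moves(
  increments=[
    {"fingers":0.1,"travel":[0,0,0.3],"spin":0},
    {"fingers":0.5,"travel":[0,0,0.3],"spin":0},
    {"fingers":0.6,"travel":[0,0,0.3],"spin":0},
    {"fingers":0.6,"travel":[0,0,0.3],"spin":0},
    {"fingers":0.6,"travel":[0,0,0.3],"spin":0},
    {"fingers":0.6,"travel":[0,0,2],"spin":0},
    {"fingers":0.6,"travel":[0,0,5],"spin":0},
    {"fingers":0.6,"travel":[0,0,8],"spin":0},
    {"fingers":0.6,"travel":[-1,2,10],"spin":0},
    {"fingers":0.6,"travel":[-2,4,11],"spin":0},
  ],
)

```text
time: 20.87
tool_pos: [0.4768, -0.1261, 0.1941]
eef_rot: [[-0.999, 0.037, 0.006], [0.036, 0.999, -0.003], [-0.006, -0.003, -1.0]]
ft_force: [-0.6, 0.0, -0.2]
width: 0.0521
```

Run:
```python
from h import *
s=r.read_state();print(s['time'],s['tool_pos'],s['ft_force'],s['width'])
a=r.capture("scene")[:,:,::-1];b=r.capture("top")[:,:,::-1]
crop(a,70,160,255,150,3,"pics/h1.png"); cv2.imwrite("pics/h2.png",b); crop(b,395,220,80,60,8,"pics/h3.png")
```

```text
20.8667 [ 0.47683913 -0.1261308   0.19412725] [-0.64324154  0.00367324 -0.22530819] 0.05213647949539897
```

View pics/h1.png

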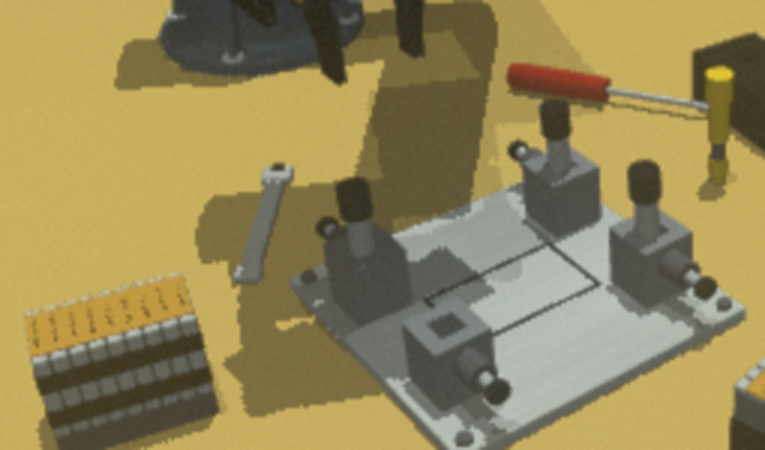

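View pics/h3.png

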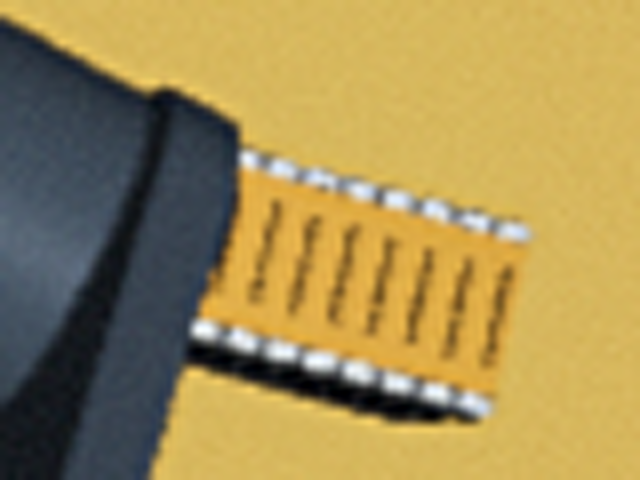

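>>> apply_moves(
  increments=[
    {"fingers":1,"travel":[0,-2,0],"spin":-7},
    {"fingers":1,"travel":[0,-4,0],"spin":-14},
    {"fingers":1,"travel":[0,-6,0],"spin":-21},
    {"fingers":1,"travel":[0,-8,0],"spin":-28},
    {"fingers":1,"travel":[0,-10,0],"spin":-35},
    {"fingers":1,"travel":[0,-12,0],"spin":-42},
    {"fingers":1,"travel":[0,-14,0],"spin":-49},
    {"fingers":1,"travel":[0,-16,0],"spin":-56},
    {"fingers":1,"travel":[0,-18,0],"spin":-63},
    {"fingers":1,"travel":[0,-20,0],"spin":-70},
  ],
)

```text
time: 21.8
tool_pos: [0.4745, -0.3263, 0.1905]
eef_rot: [[-0.303, 0.953, -0.001], [0.953, 0.303, 0.001], [0.001, -0.001, -1.0]]
ft_force: [0.3, -1.4, 0.7]
width: 0.0869
```

>>> apply_moves(
  increments=[
    {"fingers":1,"travel":[0,-0.5,0],"spin":-7},
    {"fingers":1,"travel":[0,-1,0],"spin":-14},
    {"fingers":1,"travel":[0,-1.5,0],"spin":-21},
    {"fingers":1,"travel":[0,-1.9,-1],"spin":-28},
    {"fingers":1,"travel":[0,-1.9,-3],"spin":-32},
    {"fingers":1,"travel":[0,-1.9,-5],"spin":-32},
    {"fingers":1,"travel":[0,-1.9,-6],"spin":-32},
    {"fingers":1,"travel":[0,-1.9,-6],"spin":-32},
    {"fingers":1,"travel":[0,-1.9,-6],"spin":-32},
  ],
)

```text
time: 22.55
tool_pos: [0.4745, -0.3438, 0.1307]
eef_rot: [[0.242, 0.97, -0.001], [0.97, -0.242, 0.001], [0.001, -0.001, -1.0]]
ft_force: [-0.2, -0.0, -0.7]
width: 0.0871
```

Run:
```python
from h import *
s=r.read_state();print(s['time'],s['tool_pos'],s['ft_force'],s['width'],s['eef_rot'][:,1],s['q'])
a=r.capture("scene")[:,:,::-1]
crop(a,30,180,140,150,5,"pics/h4.png")
print(proj("scene",s['tool_pos']),proj("scene",[.477,-.3455,.085]))
```

```text
22.55 [ 0.47452914 -0.34380093  0.13072324] [-0.24209988 -0.04714227 -0.7033323 ] 0.08705499128078824 [ 0.97032118 -0.24181569 -0.00140707] [-4.68416741e+01  3.40682710e+01  9.25211231e+01 -2.92658128e-03
  5.35050495e+01 -3.28461541e+01]
[100.0755798  246.12018885] [105.06240135 265.59287935]
```

View pics/h4.png

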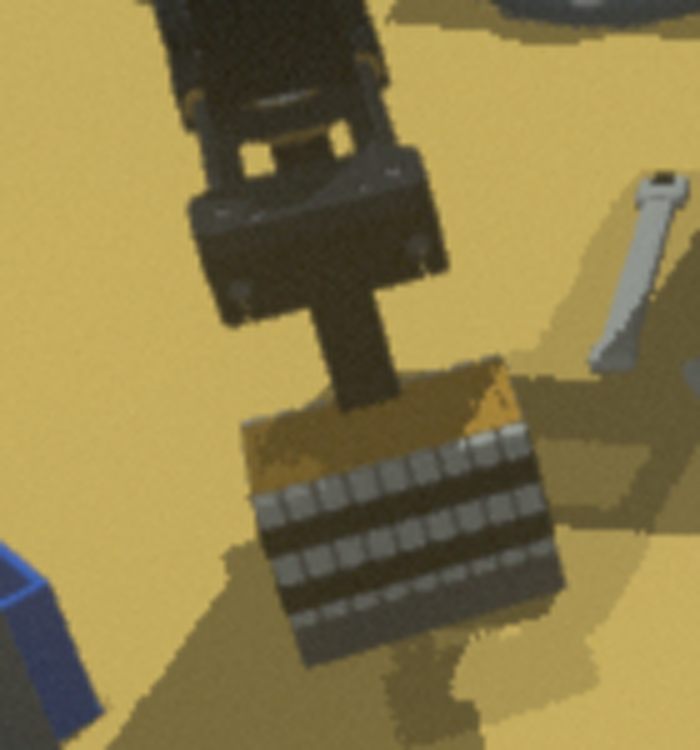

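>>> apply_moves(
  increments=[
    {"fingers":1,"travel":[0.2,-0.15,-2],"spin":0},
    {"fingers":1,"travel":[0.2,-0.15,-4],"spin":0},
    {"fingers":1,"travel":[0.2,-0.15,-4],"spin":0},
    {"fingers":1,"travel":[0.2,-0.15,-4],"spin":0},
  ],
)

```text
time: 22.93
tool_pos: [0.4768, -0.3452, 0.0919]
eef_rot: [[0.242, 0.97, -0.0], [0.97, -0.242, 0.0], [0.0, -0.0, -1.0]]
ft_force: [-0.4, -0.3, 0.9]
width: 0.0872
```

Run:
```python
from h import *
s=r.read_state();print(s['time'],s['tool_pos'],s['ft_force'],s['width'],s['eef_rot'][:,1])
a=r.capture("scene")[:,:,::-1];b=r.capture("top")[:,:,::-1]
crop(a,30,180,140,150,5,"pics/h5.png");crop(b,380,200,110,90,6,"pics/h6.png")
```

```text
22.9333 [ 0.47675896 -0.3452377   0.09185405] [-0.40044366 -0.34359379  0.88151951] 0.08715979893745292 [ 9.70350721e-01 -2.41700802e-01 -4.47529767e-04]
```

View pics/h5.png

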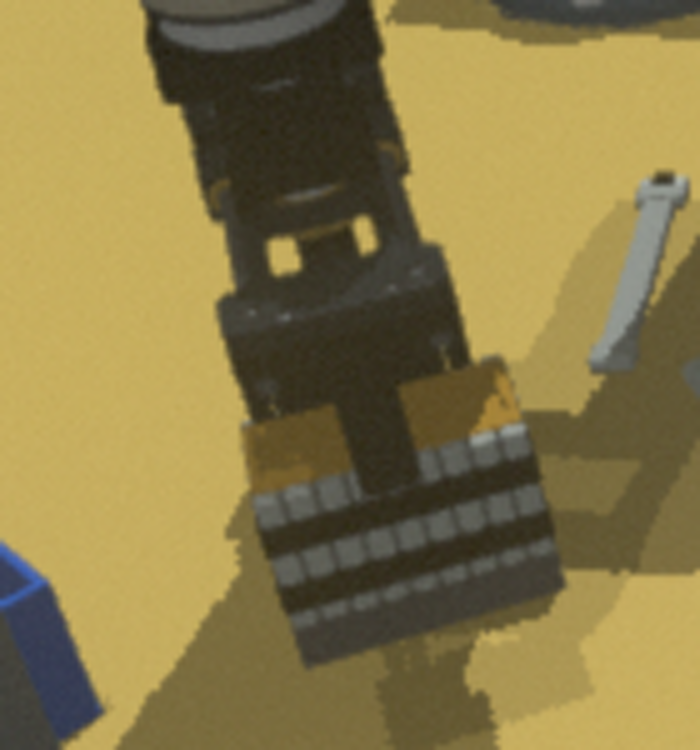

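View pics/h6.png

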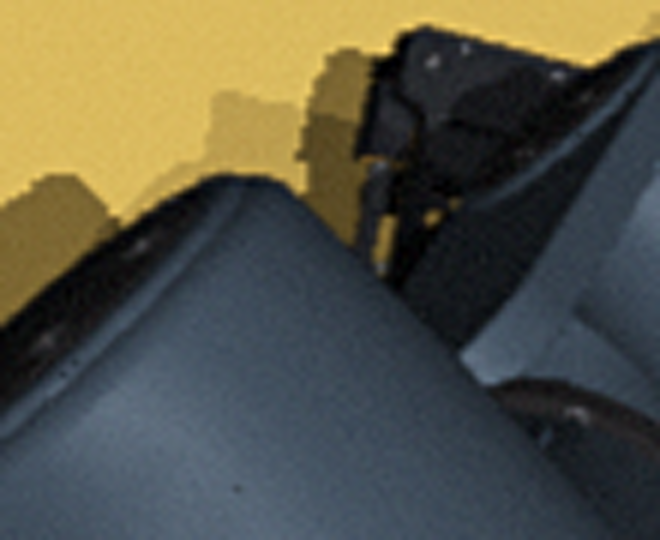

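Centred over the block (front finger at crop (390,490), block's front edge from 255 to 530). Descend.

>>> apply_moves(
  increments=[
    {"fingers":1,"travel":[0,0,-1],"spin":0},
    {"fingers":1,"travel":[0,0,-2],"spin":0},
    {"fingers":1,"travel":[0,0,-3],"spin":0},
    {"fingers":1,"travel":[0,0,-4.1],"spin":0},
    {"fingers":1,"travel":[0,0,-4.1],"spin":0},
    {"fingers":1,"travel":[0,0,-4.1],"spin":0},
  ],
)

```text
time: 23.53
tool_pos: [0.4761, -0.3446, 0.0492]
eef_rot: [[0.242, 0.97, -0.002], [0.97, -0.242, 0.002], [0.001, -0.002, -1.0]]
ft_force: [0.3, 0.1, 0.7]
width: 0.0868
```

>>> apply_moves(
  increments=[
    {"fingers":0.55,"travel":[0,0,0],"spin":0},
    {"fingers":0.5,"travel":[0,0,0],"spin":0},
    {"fingers":0.5,"travel":[0,0,0],"spin":0},
    {"fingers":0.5,"travel":[0,0,0],"spin":0},
    {"fingers":0.5,"travel":[0,0,0],"spin":0},
    {"fingers":0.5,"travel":[0,0,0],"spin":0},
    {"fingers":0.5,"travel":[0,0,0],"spin":0},
  ],
)

```text
time: 24.12
tool_pos: [0.4763, -0.3452, 0.0508]
eef_rot: [[0.242, 0.97, -0.001], [0.97, -0.242, 0.0], [0.0, -0.001, -1.0]]
ft_force: [-1.9, -0.1, 2.0]
width: 0.0577
```

>>> apply_moves(
  increments=[
    {"fingers":0.5,"travel":[0,0,1],"spin":0},
    {"fingers":0.5,"travel":[0,0,3],"spin":0},
    {"fingers":0.5,"travel":[0,0,5.5],"spin":0},
    {"fingers":0.5,"travel":[0,0,8.5],"spin":0},
    {"fingers":0.5,"travel":[0,0,11.5],"spin":0},
    {"fingers":0.5,"travel":[0,0,14],"spin":0},
    {"fingers":0.5,"travel":[0.6,2,14.5],"spin":4},
    {"fingers":0.5,"travel":[1.4,5,14.5],"spin":8},
    {"fingers":0.5,"travel":[2.3,8,14.5],"spin":11.8},
    {"fingers":0.5,"travel":[3.2,11,14.5],"spin":11.8},
  ],
)

```text
time: 24.95
tool_pos: [0.5078, -0.2335, 0.1951]
eef_rot: [[0.037, 0.999, -0.002], [0.999, -0.037, 0.002], [0.002, -0.002, -1.0]]
ft_force: [0.7, -0.3, -6.6]
width: 0.0576
```

>>> apply_moves(
  increments=[
    {"fingers":0.5,"travel":[1,3,0],"spin":0},
    {"fingers":0.5,"travel":[2,6,0],"spin":0},
    {"fingers":0.5,"travel":[3,9,0],"spin":0},
    {"fingers":0.5,"travel":[4,12,0],"spin":0},
    {"fingers":0.5,"travel":[4.5,14,0],"spin":0},
    {"fingers":0.5,"travel":[4.8,15.2,0],"spin":0},
    {"fingers":0.5,"travel":[4.8,15.4,0],"spin":0},
    {"fingers":0.5,"travel":[4.8,15.4,0],"spin":0},
    {"fingers":0.5,"travel":[4.8,15.4,0],"spin":0},
  ],
)

```text
time: 25.7
tool_pos: [0.5563, -0.0823, 0.1953]
eef_rot: [[0.039, 0.999, -0.001], [0.999, -0.039, -0.001], [-0.001, -0.001, -1.0]]
ft_force: [-0.0, 0.1, -5.5]
width: 0.0575
```

Run:
```python
from h import *
s=r.read_state();print(s['time'],s['tool_pos'],s['ft_force'],s['width'],s['eef_rot'][:,1])
a=r.capture("scene")[:,:,::-1]
crop(a,150,120,180,160,4,"pics/i1.png")
```

```text
25.7 [ 0.55630319 -0.08226431  0.19529854] [-0.01234321  0.07367841 -5.45421871] 0.057494823577569215 [ 9.99252416e-01 -3.86526367e-02 -7.63585987e-04]
```

View pics/i1.png

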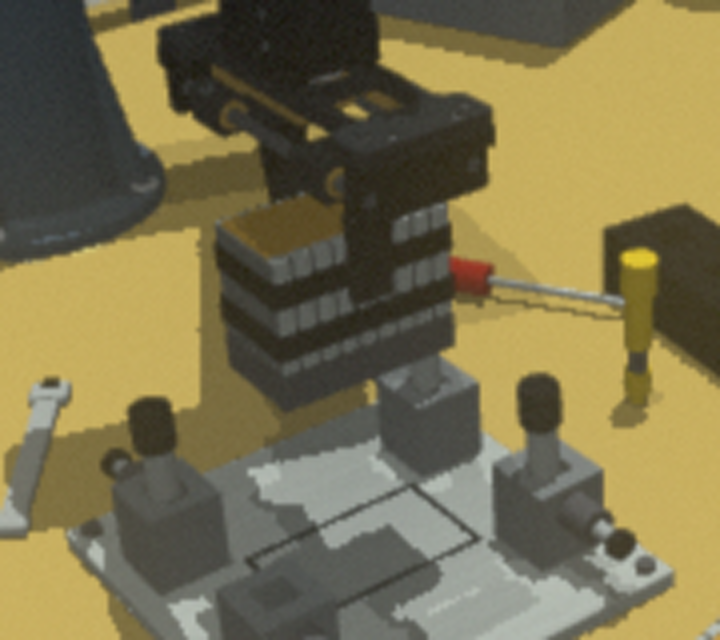

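>>> apply_moves(
  increments=[
    {"fingers":0.5,"travel":[0,0.2,-2],"spin":0},
    {"fingers":0.5,"travel":[0,0.2,-5],"spin":0},
    {"fingers":0.5,"travel":[0,0.2,-8],"spin":0},
    {"fingers":0.5,"travel":[0,0.2,-10],"spin":0},
    {"fingers":0.5,"travel":[0,0.2,-11.5],"spin":0},
    {"fingers":0.5,"travel":[0,0.2,-12.3],"spin":0},
    {"fingers":0.5,"travel":[0,0.2,-12.8],"spin":0},
    {"fingers":0.5,"travel":[0,0.2,-12.8],"spin":0},
    {"fingers":0.5,"travel":[0,0.2,-12.8],"spin":0},
  ],
)

```text
time: 26.5
tool_pos: [0.5574, -0.0801, 0.0682]
eef_rot: [[0.039, 0.999, 0.001], [0.999, -0.039, -0.001], [-0.001, 0.001, -1.0]]
ft_force: [0.0, 0.1, -6.2]
width: 0.0579
```

Run:
```python
from h import *
s=r.read_state();print(s['time'],s['tool_pos'],s['ft_force'],s['width'],s['eef_rot'][:,1])
a=r.capture("scene")[:,:,::-1]
crop(a,170,180,130,120,5,"pics/i2.png")
```

```text
26.5 [ 0.55743968 -0.08010796  0.06818279] [ 0.01858325  0.10604417 -6.24868084] 0.0578828629925345 [ 0.99923347 -0.03912042  0.00143879]
```

View pics/i2.png

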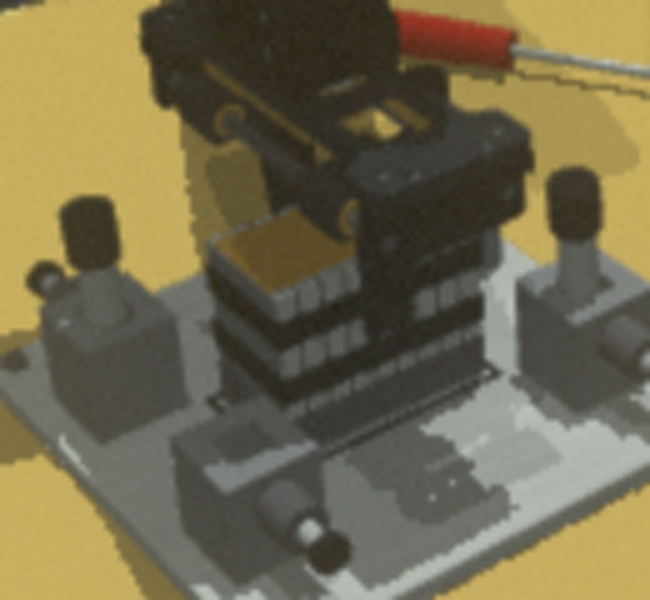

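>>> apply_moves(
  increments=[
    {"fingers":0.5,"travel":[-0.1,0,-0.3],"spin":0},
    {"fingers":0.5,"travel":[-0.1,0,-0.55],"spin":0},
    {"fingers":0.5,"travel":[-0.1,0,-0.6],"spin":0},
    {"fingers":0.5,"travel":[-0.1,0,-0.6],"spin":0},
    {"fingers":0.5,"travel":[-0.1,0,-0.6],"spin":0},
  ],
)

```text
time: 26.97
tool_pos: [0.5565, -0.0798, 0.0628]
eef_rot: [[0.038, 0.999, 0.002], [0.999, -0.038, -0.001], [-0.001, 0.002, -1.0]]
ft_force: [-0.0, -1.7, 5.2]
width: 0.0578
```

>>> apply_moves(
  increments=[
    {"fingers":0.8,"travel":[0,0,0],"spin":0},
    {"fingers":0.9,"travel":[0,0,0],"spin":0},
    {"fingers":0.95,"travel":[0,0,0],"spin":0},
    {"fingers":0.95,"travel":[0,0,0],"spin":0},
    {"fingers":0.95,"travel":[0,0,1.5],"spin":0},
    {"fingers":0.95,"travel":[0,0,4],"spin":0},
    {"fingers":0.95,"travel":[0,0,8],"spin":0},
    {"fingers":0.95,"travel":[0,0,12],"spin":0},
    {"fingers":0.95,"travel":[-1,2,14],"spin":0},
    {"fingers":0.95,"travel":[-2,5,14],"spin":0},
  ],
)

```text
time: 27.8
tool_pos: [0.5403, -0.0317, 0.2068]
eef_rot: [[0.042, 0.999, 0.013], [0.999, -0.042, -0.004], [-0.003, 0.013, -1.0]]
ft_force: [0.0, 1.3, -0.5]
width: 0.0826
```

Run:
```python
from h import *
b=r.capture("top")[:,:,::-1]; a=r.capture("scene")[:,:,::-1]
cv2.imwrite("pics/j0.png",b)
b0=cv2.imread("pics/top0.png"); a0=cv2.imread("pics/scene0.png")
crop(b0,90,130,70,125,6,"pics/j1.png"); crop(a,345,90,170,140,4,"pics/j2.png")
```

```text
(no output)
```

View pics/j1.png

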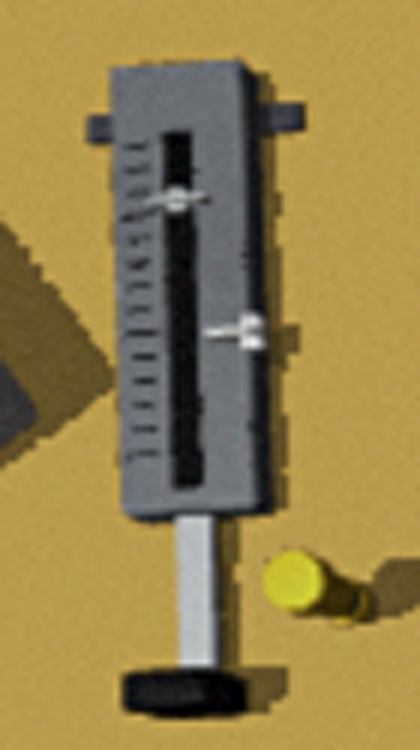

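View pics/j2.png

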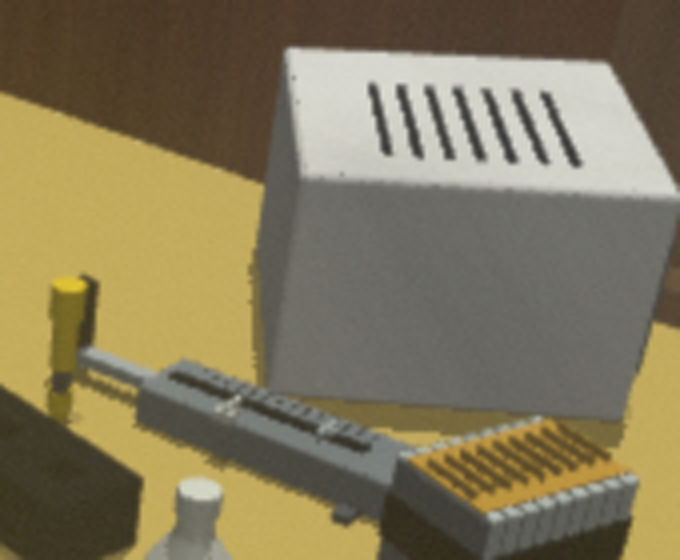

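View pics/j0.png

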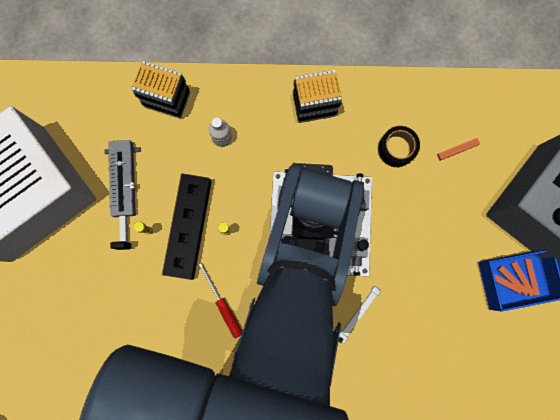

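Run:
```python
from h import *
T=lambda x,y:((x+.5)/6+89.5,(y+.5)/6+129.5)
C=np.array([onz("top",*T(*p),.03) for p in ((111,65),(245,62),(262,510),(123,515))]);print(C.round(4),[np.linalg.norm(C[i]-C[(i+1)%4]).round(3) for i in range(4)])
ax=C[0]+C[1]-C[2]-C[3];ax/=np.linalg.norm(ax);print("ax",ax,np.degrees(np.arctan2(ax[1],ax[0])))
s0=onz("top",*T(176,135),.03);s1=onz("top",*T(188,487),.03);d=s0-s1;print("slot",d,np.degrees(np.arctan2(d[1],d[0])))
p=onz("top",*T(178,200),.034);c=onz("top",*T(183,333),.034);print("ptr",p,"cur",c,"gap",(p-c)@ax)
g=onz("top",*T(182,690),.072);print("grip",g)
print("grip base/front edge", onz("top",*T(185,717),.021))
ed=C[2:].mean(0); print("housing front",ed, "grip from housing along ax",(ed-g)@ax)
# yellow
for z in (.09,.105,.115): print("yel",z,onz("top",*T(295,581),z).round(4), onz("scene",345+68/4,90+285/4,z).round(4))
print(tri(T(295,581),(345+68/4,90+285/4)))
# box corner
print("box top corner",tri((97,197),(345+303/4,90+180/4)))
```

```text
[[0.7519 0.4546 0.03  ]
 [0.754  0.3991 0.03  ]
 [0.5662 0.3824 0.03  ]
 [0.5634 0.4387 0.03  ]] [np.float64(0.056), np.float64(0.189), np.float64(0.056), np.float64(0.189)]
ax [0.99627602 0.08622118 0.        ] 4.9462510305153025
slot [0.14719232 0.01302294 0.        ] 5.056117537501506
ptr [0.69401461 0.42240589 0.034     ] cur [0.63835979 0.41729082 0.034     ] gap 0.055888588520981046
grip [0.48968856 0.39836233 0.072     ]
grip base/front edge [0.48200021 0.41169469 0.021     ]
housing front [0.56479768 0.41054526 0.03      ] grip from housing along ax 0.07587984660806195
yel 0.09 [0.5313 0.3517 0.09  ] [0.5116 0.3737 0.09  ]
yel 0.105 [0.5298 0.3478 0.105 ] [0.5313 0.3496 0.105 ]
yel 0.115 [0.5288 0.3452 0.115 ] [0.5445 0.3336 0.115 ]
(array([0.53062075, 0.34874628, 0.10475434]), [np.float64(0.0011484118796731538), np.float64(0.0011484118796730026)])
box top corner (array([0.60729902, 0.4444469 , 0.16932054]), [np.float64(0.026762911777104794), np.float64(0.026762911777104468)])
```

Run:
```python
from h import *
print(tri((68,187),(345+303/4,90+180/4)))
print(onz("top",97,197,0),onz("scene",345+267/4,90+392/4,0))
print(onz("top",8,262,0))
s=r.read_state();print(s['q'],s['tool_pos'])
```

```text
(array([0.60823355, 0.49112644, 0.16401897]), [np.float64(0.0007763359207333266), np.float64(0.0007763359207332995)])
[0.61321311 0.48378085 0.        ] [0.60462639 0.49137425 0.        ]
[0.44770807 0.69246883 0.        ]
[-14.82175962  24.77319322  96.31019407   0.09840692  58.96978984
 -12.83712743] [ 0.53377467 -0.0259607   0.20268095]
```

>>> apply_moves(
  increments=[
    {"fingers":0.52,"travel":[-0.4,3,0],"spin":3},
    {"fingers":0.52,"travel":[-0.8,6.5,0],"spin":7.3},
    {"fingers":0.52,"travel":[-1.2,10,0],"spin":7.3},
    {"fingers":0.52,"travel":[-1.6,13.5,0],"spin":7.3},
    {"fingers":0.52,"travel":[-2,17,0],"spin":7.3},
    {"fingers":0.52,"travel":[-2.4,20.5,0],"spin":7.3},
    {"fingers":0.52,"travel":[-2.8,24,0],"spin":7.3},
    {"fingers":0.52,"travel":[-3.2,27.5,0],"spin":7.3},
    {"fingers":0.52,"travel":[-3.6,31,0],"spin":7.3},
    {"fingers":0.52,"travel":[-4,34.5,0],"spin":7.3},
  ],
)

```text
time: 28.73
tool_pos: [0.4953, 0.3171, 0.2007]
eef_rot: [[-0.089, 0.996, -0.001], [0.996, 0.089, -0.001], [-0.001, -0.001, -1.0]]
ft_force: [0.4, -0.6, 0.6]
width: 0.0454
```

>>> apply_moves(
  increments=[
    {"fingers":0.52,"travel":[-0.1,3,0],"spin":0},
    {"fingers":0.52,"travel":[-0.3,6,-2],"spin":0},
    {"fingers":0.52,"travel":[-0.3,8.2,-5],"spin":0},
    {"fingers":0.52,"travel":[-0.3,8.2,-8],"spin":0},
    {"fingers":0.52,"travel":[-0.3,8.2,-9],"spin":0},
    {"fingers":0.52,"travel":[-0.3,8.2,-9],"spin":0},
    {"fingers":0.52,"travel":[-0.3,8.2,-9],"spin":0},
    {"fingers":0.52,"travel":[-0.3,8.2,-9],"spin":0},
  ],
)

```text
time: 29.4
tool_pos: [0.4941, 0.3974, 0.1129]
eef_rot: [[-0.088, 0.996, 0.002], [0.996, 0.088, 0.001], [0.001, 0.002, -1.0]]
ft_force: [0.5, 0.2, 0.3]
width: 0.0453
```

Run:
```python
from h import *
s=r.read_state();print(s['time'],s['tool_pos'],s['ft_force'],s['width'],s['eef_rot'][:,1])
a=r.capture("scene")[:,:,::-1];b=r.capture("top")[:,:,::-1]
crop(a,165,110,300,170,2,"pics/k1.png");crop(a,310,90,150,130,5,"pics/k2.png");cv2.imwrite("pics/k3.png",b)
crop(b,262,162,116,120,5,"pics/k4.png")
```

```text
29.4 [0.49411694 0.39742959 0.11294543] [0.54371975 0.15303631 0.34221684] 0.04525185565132312 [0.99614285 0.08771677 0.00227814]
```

View pics/k2.png

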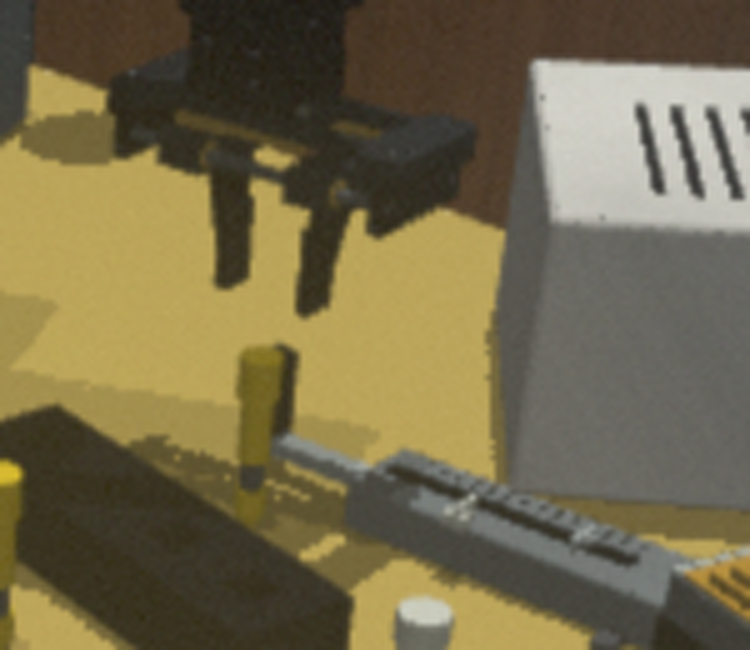

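View pics/k4.png

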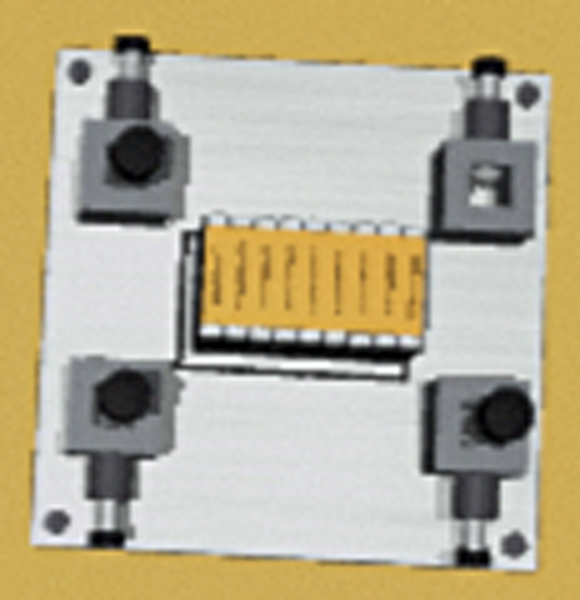

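View pics/k3.png

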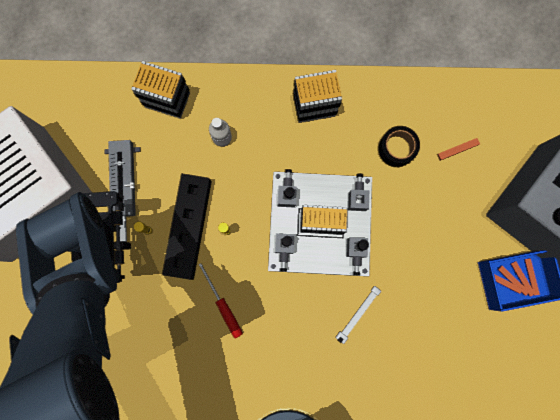

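Run:
```python
from h import *
D=lambda x,y:((x+.5)/5+261.5,(y+.5)/5+161.5)
B=np.array([onz("top",*D(*p),.097) for p in [(203,220),(427,228),(420,349),(198,338)]]);print(B.mean(0).round(4),B.round(4),[np.linalg.norm(B[i]-B[(i+1)%4]).round(4) for i in range(4)])
B=[onz("top",*D(*p),.012) for p in [(198,350),(410,366)]];print(B)
for n,p in dict(A=(137,152),C=(124,393),D=(503,413)).items(): print(n,onz("top",*D(*p),.117).round(4))
s=r.read_state();print(s['tool_pos'],proj("scene",s['tool_pos']))
```

```text
[ 0.5555 -0.0787  0.097 ] [[ 0.5846 -0.0277  0.097 ]
 [ 0.5823 -0.1324  0.097 ]
 [ 0.5256 -0.1288  0.097 ]
 [ 0.5293 -0.0257  0.097 ]] [np.float64(0.1047), np.float64(0.0569), np.float64(0.1032), np.float64(0.0554)]
[array([ 0.53172568, -0.0303376 ,  0.012     ]), array([ 0.52518899, -0.13574656,  0.012     ])]
A [0.6129 0.004  0.117 ]
C [0.5018 0.0088 0.117 ]
D [ 0.495  -0.1637  0.117 ]
[0.49429447 0.39762727 0.1135806 ] [363.71347779 149.01894685]
```

>>> apply_moves(
  increments=[
    {"fingers":0.52,"travel":[-0.4,0.5,0],"spin":0},
    {"fingers":0.52,"travel":[-0.4,0.5,-2],"spin":0},
    {"fingers":0.52,"travel":[-0.4,0.5,-3],"spin":0},
    {"fingers":0.52,"travel":[-0.4,0.5,-3],"spin":0},
    {"fingers":0.52,"travel":[-0.4,0.5,-3],"spin":0},
  ],
)

```text
time: 29.92
tool_pos: [0.4882, 0.4025, 0.0813]
eef_rot: [[-0.089, 0.996, -0.001], [0.996, 0.089, -0.001], [-0.001, -0.001, -1.0]]
ft_force: [-0.7, -0.4, 1.1]
width: 0.0453
```

Run:
```python
from h import *
s=r.read_state();print(s['time'],s['tool_pos'],s['ft_force'],s['width'],proj("scene",s['tool_pos']),proj("scene",[.49,.4025,.072]))
a=r.capture("scene")[:,:,::-1];b=r.capture("top")[:,:,::-1]
crop(a,330,120,90,80,8,"pics/l1.png");crop(b,90,190,70,70,8,"pics/l2.png")
```

```text
29.9167 [0.4882331  0.40246222 0.08127695] [-0.69759152 -0.36934467  1.09412921] 0.04525587342155555 [362.34295487 158.34363904] [362.57498896 161.49981561]
```

View pics/l1.png

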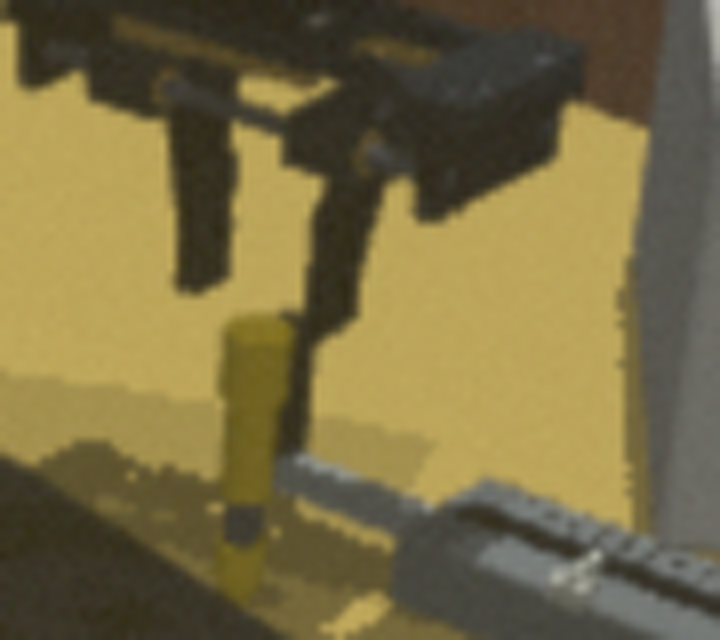

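View pics/l2.png

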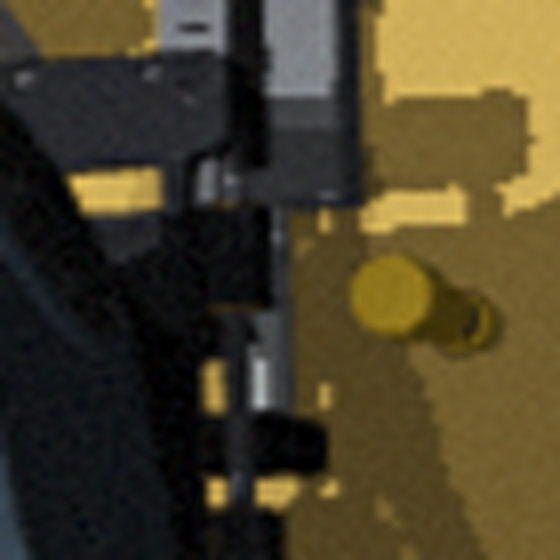

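>>> apply_moves(
  increments=[
    {"fingers":0.52,"travel":[0.1,0,-1],"spin":0},
    {"fingers":0.52,"travel":[0.1,0,-2],"spin":0},
    {"fingers":0.52,"travel":[0.1,0,-3],"spin":0},
    {"fingers":0.52,"travel":[0.1,0,-4.1],"spin":0},
    {"fingers":0.52,"travel":[0.1,0,-4.1],"spin":0},
    {"fingers":0.52,"travel":[0.1,0,-4.1],"spin":0},
  ],
)

```text
time: 30.52
tool_pos: [0.4888, 0.4022, 0.039]
eef_rot: [[-0.089, 0.996, -0.003], [0.996, 0.089, -0.001], [-0.001, -0.003, -1.0]]
ft_force: [0.5, -0.1, 0.3]
width: 0.0452
```

>>> apply_moves(
  increments=[
    {"fingers":0.3,"travel":[0,0,0],"spin":0},
    {"fingers":0.1,"travel":[0,0,0],"spin":0},
    {"fingers":0.1,"travel":[0,0,0],"spin":0},
    {"fingers":0.1,"travel":[0,0,0],"spin":0},
    {"fingers":0.1,"travel":[0,0,0],"spin":0},
    {"fingers":0.1,"travel":[0,0,0],"spin":0},
    {"fingers":0.1,"travel":[0,0,0],"spin":0},
    {"fingers":0.1,"travel":[0,0,0],"spin":0},
  ],
)

```text
time: 31.18
tool_pos: [0.49, 0.4028, 0.0409]
eef_rot: [[-0.089, 0.996, 0.001], [0.996, 0.089, 0.0], [0.0, 0.001, -1.0]]
ft_force: [0.6, 0.5, 2.1]
width: 0.0156
```

>>> apply_moves(
  increments=[
    {"fingers":0.1,"travel":[-0.5,-0.04,0],"spin":0},
    {"fingers":0.1,"travel":[-1.1,-0.1,0],"spin":0},
    {"fingers":0.1,"travel":[-1.7,-0.15,0],"spin":0},
    {"fingers":0.1,"travel":[-2.3,-0.2,0],"spin":0},
    {"fingers":0.1,"travel":[-2.9,-0.25,0],"spin":0},
    {"fingers":0.1,"travel":[-3.5,-0.3,0],"spin":0},
    {"fingers":0.1,"travel":[-4.1,-0.36,0],"spin":0},
    {"fingers":0.1,"travel":[-4.6,-0.4,0],"spin":0},
    {"fingers":0.1,"travel":[-5,-0.43,0],"spin":0},
    {"fingers":0.1,"travel":[-5.2,-0.45,0],"spin":0},
  ],
)

```text
time: 32.02
tool_pos: [0.4397, 0.3987, 0.0409]
eef_rot: [[-0.089, 0.996, 0.005], [0.996, 0.089, 0.002], [0.001, 0.005, -1.0]]
ft_force: [7.7, -0.9, -2.9]
width: 0.0158
```

Run:
```python
from h import *
s=r.read_state();print(s['time'],s['tool_pos'],s['ft_force'],s['width'])
a=r.capture("scene")[:,:,::-1];b=r.capture("top")[:,:,::-1]
crop(a,360,140,110,80,7,"pics/m1.png");crop(b,90,130,70,100,6,"pics/m2.png")
```

```text
32.0167 [0.43968016 0.39867538 0.04093774] [ 7.74122928 -0.91487554 -2.85351309] 0.01576487398932626
```

View pics/m1.png

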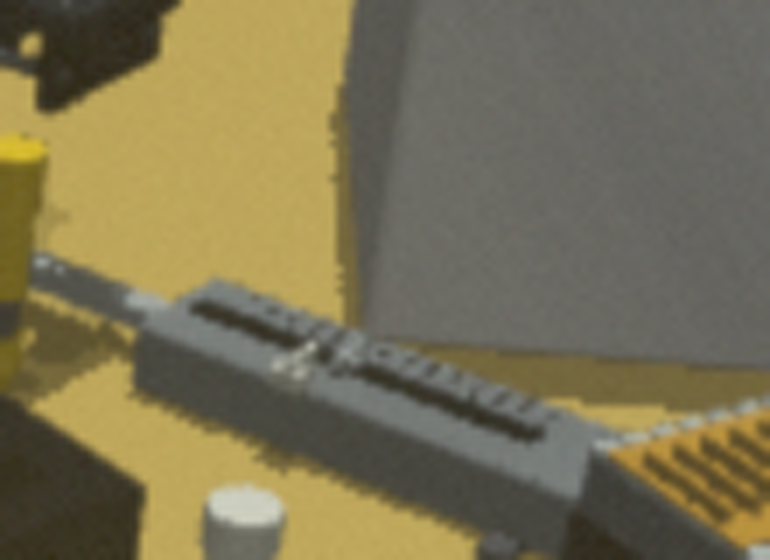

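View pics/m2.png

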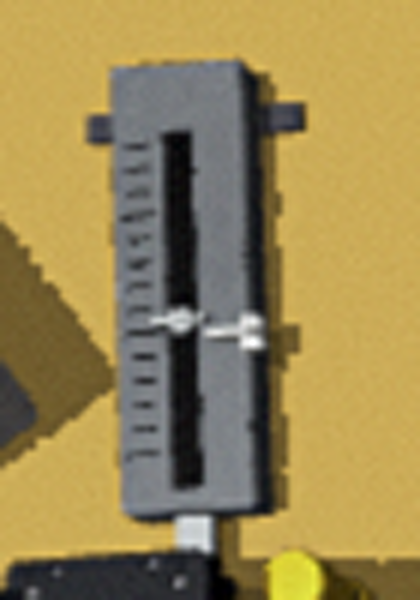

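Run:
```python
from h import *
b=r.capture("top")[:,:,::-1]
crop(b,105,170,40,30,18,"pics/m3.png")
g=cv2.cvtColor(b,cv2.COLOR_BGR2GRAY)
print(g[177:190,112:136])
```

```text
[[ 79  70  72 112 126  79  32  15  22  14  35 112 123 128 121 119 116 125
  119  70  29  27  71  85]
 [109 123 121 122 124  85  29  15  15  11  35 113 130 126 122 123 123 122
  120  71  32  24  67  89]
 [125 126 124 125 125  80  31  10   8   6  34 109 129 121 121 123 124 125
  121  73  33  21  55  85]
 [123 123 120 123 124  81  38  33  31  14  30 111 126 125 124 124 125 127
  121  76  32  26  54  86]
 [ 78  66  76 111 120 104 136 151 147  88  49 114 121 122 123 123 121 120
  121  83  36  29  49  85]
 [112 119 120 142 155 160 194 204 201 173 150 161  92 108 125 123 118 123
  165 163 141  70  54  84]
 [128 126 138 194 199 174 168 175 157 138 112 123  71 107 122 124 123 129
  211 230 233 142  71  83]
 [121 122 116 106  80  67 137 194 202 137  54 110 147 158 157 170 176 181
  216 188 168 117  69  79]
 [ 51  53  48  55  76  82  72  85  88  51  24 120 192 225 226 200 188 186
  192 164 131  98  62  64]
 [116 119 117 118 121 100  41  20  18  14  31 112 125 110  95  91  87 100
  207 228 227 148  64  62]
 [125 129 130 126 128 105  45  12  16  11  27 114 127 122 119 124 117 126
  212 234 235 169  82  62]
 [125 124 120 124 126 104  44  17  17  18  37 114 129 127 124 132 130 128
  145 112  93  65  46  56]
 [ 75  47  44  60 113 129  59  22  11  14  35 108 131 128 124 125 123 122
  130  92  40  25  32  59]]
```

View pics/m3.png

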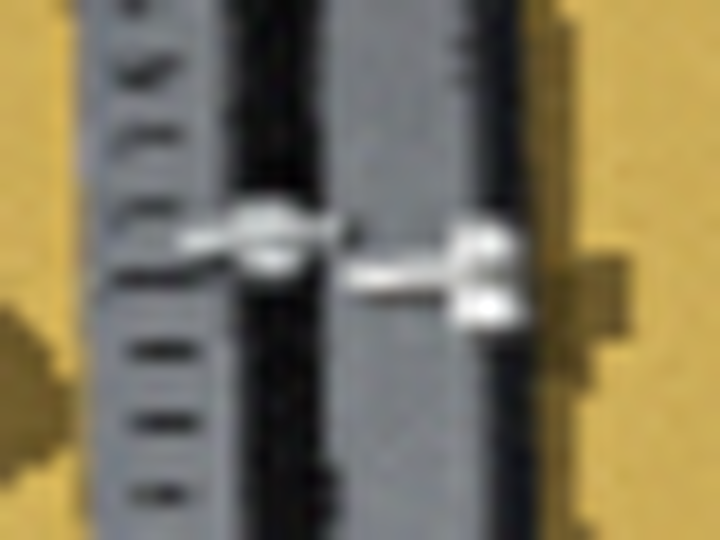

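Run:
```python
from h import *
s=r.read_state();print(s['time'],s['tool_pos'],s['ft_force'],s['width'])
```

```text
32.1667 [0.43991349 0.39868606 0.04092347] [ 8.24405922 -1.33988944 -2.44797029] 0.015895379816663287
```

>>> apply_moves(
  increments=[
    {"fingers":0.1,"travel":[-0.3,-0.03,0],"spin":0},
    {"fingers":0.1,"travel":[-0.6,-0.05,0],"spin":0},
    {"fingers":0.1,"travel":[-0.6,-0.05,0],"spin":0},
    {"fingers":0.1,"travel":[-0.6,-0.05,0],"spin":0},
    {"fingers":0.1,"travel":[-0.6,-0.05,0],"spin":0},
  ],
)

```text
time: 32.58
tool_pos: [0.4345, 0.3982, 0.0409]
eef_rot: [[-0.089, 0.996, 0.006], [0.996, 0.089, 0.002], [0.001, 0.006, -1.0]]
ft_force: [9.0, -1.0, -2.9]
width: 0.0158
```

Run:
```python
from h import *
s=r.read_state();print(s['time'],s['tool_pos'],s['ft_force'],s['width'])
a=r.capture("scene")[:,:,::-1];b=r.capture("top")[:,:,::-1]
crop(b,105,170,40,30,18,"pics/m4.png");crop(a,385,170,50,40,14,"pics/m5.png")
g=cv2.cvtColor(b,cv2.COLOR_BGR2GRAY)
print(g[180:190,112:134])
```

```text
32.5833 [0.43449511 0.39821764 0.04090756] [ 9.03346707 -0.97517174 -2.87370959] 0.015824384615203524
[[121 121 118 122 122  87  36  15  11  12  34 115 124 125 121 125 125 122
  124  76  30  24]
 [ 74  66  74 112 123 102  41   7  11   9  35 111 127 120 122 122 124 122
  120  82  42  23]
 [111 118 118 127 126 102  45  29  31  24  21 107 125 122 120 118 123 119
  169 162 138  68]
 [126 128 123 121 123  96 100 144 157 111  55 111 128 121 120 124 121 127
  211 230 232 143]
 [119 120 119 143 147 128 147 192 204 154 106 164 147 150 158 170 177 176
  215 188 166 119]
 [ 48  46  66 176 202 200 173 176 179 145 122 133 174 220 228 202 186 187
  193 163 129  99]
 [116 116 115 117 112 101 143 196 206 144  71 107 115 109 100  92  87 105
  208 227 225 150]
 [129 128 127 122 124  95  79  80  84  50  29 112 123 121 123 117 119 126
  215 235 238 172]
 [124 125 119 120 125 106  44  14  20  11  35 115 127 126 127 129 124 124
  143 114  92  66]
 [ 71  46  49  60 119 125  56  18  16   9  33 119 127 127 125 123 125 125
  129  91  41  24]]
```

View pics/m4.png

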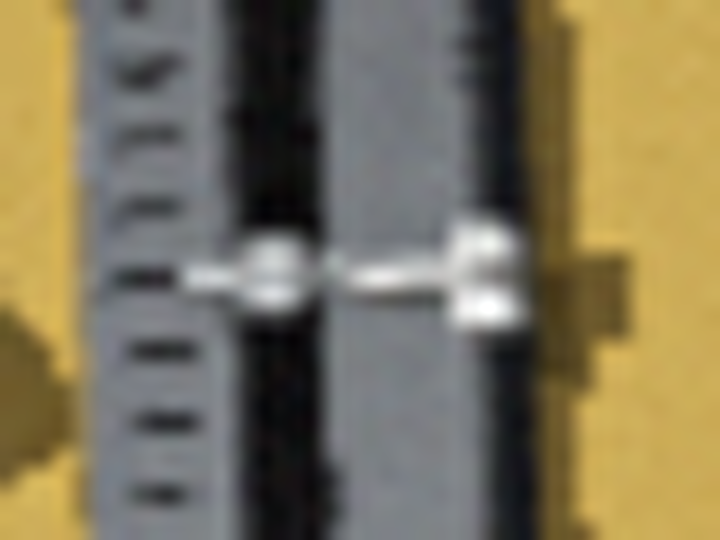

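View pics/m5.png

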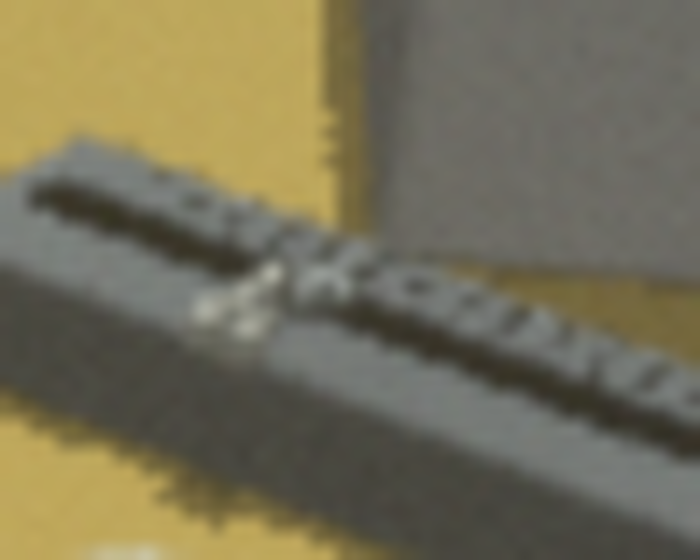

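>>> apply_moves(
  increments=[
    {"fingers":0.1,"travel":[-0.1,0,0],"spin":0},
    {"fingers":0.1,"travel":[-0.1,0,0],"spin":0},
    {"fingers":0.1,"travel":[-0.1,0,0],"spin":0},
    {"fingers":0.1,"travel":[-0.1,0,0],"spin":0},
    {"fingers":0.1,"travel":[-0.1,0,0],"spin":0},
    {"fingers":0.1,"travel":[-0.1,0,0],"spin":0},
    {"fingers":0.1,"travel":[-0.1,0,0],"spin":0},
    {"fingers":0.1,"travel":[-0.1,0,0],"spin":0},
    {"fingers":0.1,"travel":[-0.1,0,0],"spin":0},
    {"fingers":0.1,"travel":[-0.1,0,0],"spin":0},
  ],
)

```text
time: 33.52
tool_pos: [0.4336, 0.3982, 0.0409]
eef_rot: [[-0.089, 0.996, 0.006], [0.996, 0.089, 0.002], [0.001, 0.006, -1.0]]
ft_force: [9.3, -1.6, -3.1]
width: 0.0158
```

>>> apply_moves(
  increments=[
    {"fingers":0.1,"travel":[0,0,0],"spin":0},
    {"fingers":0.1,"travel":[0,0,0],"spin":0},
    {"fingers":0.1,"travel":[0,0,0],"spin":0},
    {"fingers":0.1,"travel":[0,0,0],"spin":0},
    {"fingers":0.1,"travel":[0,0,0],"spin":0},
    {"fingers":0.1,"travel":[0,0,0],"spin":0},
    {"fingers":0.1,"travel":[0,0,0],"spin":0},
    {"fingers":0.1,"travel":[0,0,0],"spin":0},
    {"fingers":0.1,"travel":[0,0,0],"spin":0},
    {"fingers":0.1,"travel":[0,0,0],"spin":0},
  ],
)

```text
time: 34.35
tool_pos: [0.4336, 0.3982, 0.0409]
eef_rot: [[-0.089, 0.996, 0.006], [0.996, 0.089, 0.002], [0.001, 0.006, -1.0]]
ft_force: [9.3, -1.8, -3.0]
width: 0.0161
```

Run:
```python
from h import *
s=r.read_state();print(s['time'],s['tool_pos'],s['ft_force'],s['width'])
b=r.capture("top")[:,:,::-1]
crop(b,105,170,40,30,18,"pics/m6.png"); crop(b,262,162,116,120,5,"pics/m7.png")
```

```text
34.35 [0.43358752 0.39815317 0.04089748] [ 9.27453183 -1.78274398 -2.96119179] 0.01606381944916835
```

View pics/m6.png

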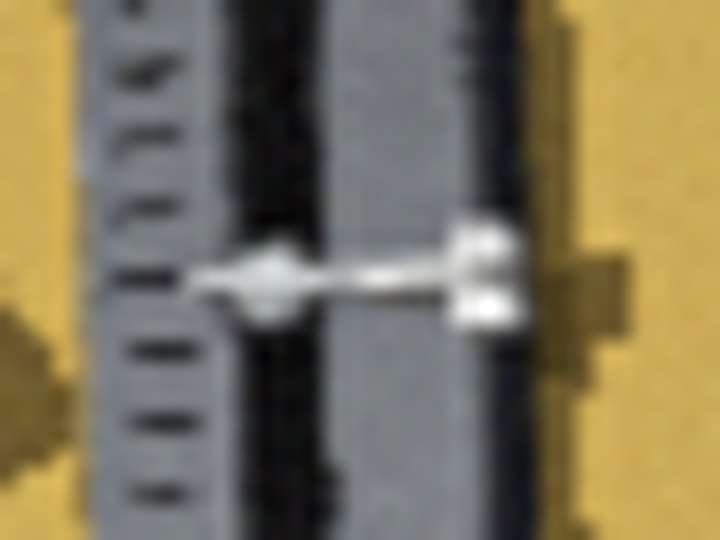

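View pics/m7.png

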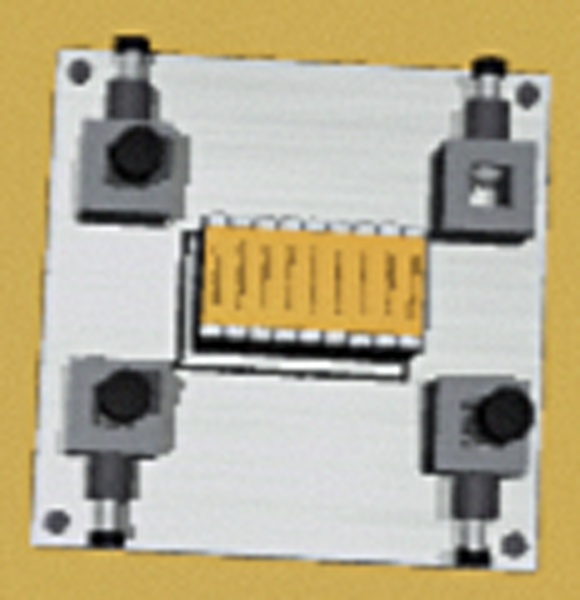

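>>> apply_moves(
  increments=[
    {"fingers":0.1,"travel":[0,0,0],"spin":0},
    {"fingers":0.1,"travel":[0,0,0],"spin":0},
    {"fingers":0.1,"travel":[0,0,0],"spin":0},
    {"fingers":0.1,"travel":[0,0,0],"spin":0},
    {"fingers":0.1,"travel":[0,0,0],"spin":0},
    {"fingers":0.1,"travel":[0,0,0],"spin":0},
    {"fingers":0.1,"travel":[0,0,0],"spin":0},
    {"fingers":0.1,"travel":[0,0,0],"spin":0},
    {"fingers":0.1,"travel":[0,0,0],"spin":0},
  ],
)

```text
time: 35.15
tool_pos: [0.4336, 0.3982, 0.0409]
eef_rot: [[-0.089, 0.996, 0.006], [0.996, 0.089, 0.002], [0.001, 0.006, -1.0]]
ft_force: [9.6, -1.4, -1.9]
width: 0.0162
```

>>> apply_moves(
  increments=[
    {"fingers":0.1,"travel":[0.3,0.03,0],"spin":0},
    {"fingers":0.1,"travel":[0.7,0.06,0],"spin":0},
    {"fingers":0.1,"travel":[1.1,0.1,0],"spin":0},
    {"fingers":0.1,"travel":[1.5,0.13,0],"spin":0},
    {"fingers":0.1,"travel":[1.9,0.17,0],"spin":0},
    {"fingers":0.1,"travel":[2.3,0.2,0],"spin":0},
    {"fingers":0.1,"travel":[2.7,0.24,0],"spin":0},
    {"fingers":0.1,"travel":[3.1,0.27,0],"spin":0},
    {"fingers":0.1,"travel":[3.5,0.3,0],"spin":0},
    {"fingers":0.1,"travel":[3.8,0.33,0],"spin":0},
  ],
)

```text
time: 35.98
tool_pos: [0.4695, 0.4011, 0.0409]
eef_rot: [[-0.089, 0.996, 0.002], [0.996, 0.089, 0.001], [0.0, 0.002, -1.0]]
ft_force: [3.5, -0.0, 1.5]
width: 0.0162
```

>>> apply_moves(
  increments=[
    {"fingers":0.1,"travel":[0.4,0.03,0],"spin":0},
    {"fingers":0.1,"travel":[0.8,0.07,0],"spin":0},
    {"fingers":0.1,"travel":[1.2,0.1,0],"spin":0},
    {"fingers":0.1,"travel":[1.5,0.13,0],"spin":0},
    {"fingers":0.1,"travel":[1.8,0.15,0],"spin":0},
    {"fingers":0.1,"travel":[2.0,0.17,0],"spin":0},
    {"fingers":0.1,"travel":[2.1,0.18,0],"spin":0},
    {"fingers":0.1,"travel":[2.1,0.18,0],"spin":0},
    {"fingers":0.1,"travel":[2.1,0.18,0],"spin":0},
  ],
)

```text
time: 36.73
tool_pos: [0.4898, 0.4028, 0.0409]
eef_rot: [[-0.089, 0.996, -0.0], [0.996, 0.089, 0.0], [0.0, -0.0, -1.0]]
ft_force: [1.9, -0.8, 6.0]
width: 0.0156
```

>>> apply_moves(
  increments=[
    {"fingers":0.1,"travel":[0.1,0,0],"spin":0},
    {"fingers":0.1,"travel":[0.1,0,0],"spin":0},
    {"fingers":0.2,"travel":[0.1,0,0],"spin":0},
    {"fingers":0.3,"travel":[0.1,0,0],"spin":0},
    {"fingers":0.5,"travel":[0.1,0,0],"spin":0},
    {"fingers":0.5,"travel":[0,0,0],"spin":0},
    {"fingers":0.5,"travel":[0,0,1],"spin":0},
    {"fingers":0.5,"travel":[0,0,3],"spin":0},
    {"fingers":0.5,"travel":[0,0,6],"spin":0},
    {"fingers":0.5,"travel":[0,0,9],"spin":0},
  ],
)

```text
time: 37.57
tool_pos: [0.4885, 0.4023, 0.1309]
eef_rot: [[-0.089, 0.996, -0.003], [0.996, 0.089, -0.002], [-0.001, -0.003, -1.0]]
ft_force: [1.0, 0.6, -0.0]
width: 0.0426
```

>>> apply_moves(
  increments=[
    {"fingers":0.5,"travel":[0,0,3],"spin":0},
    {"fingers":0.5,"travel":[-2,2,6],"spin":0},
    {"fingers":0.5,"travel":[-5,4,9],"spin":0},
    {"fingers":0.5,"travel":[-7,6,10],"spin":0},
    {"fingers":0.5,"travel":[-9,8,10],"spin":0},
    {"fingers":0.5,"travel":[-9,8,10],"spin":0},
    {"fingers":0.5,"travel":[-9,8,10],"spin":0},
    {"fingers":0.5,"travel":[-9,8,10],"spin":0},
  ],
)

```text
time: 38.23
tool_pos: [0.3995, 0.4823, 0.2305]
eef_rot: [[-0.09, 0.996, -0.0], [0.996, 0.09, -0.001], [-0.001, -0.0, -1.0]]
ft_force: [-0.6, -0.5, -0.1]
width: 0.0437
```

Run:
```python
from h import *
s=r.read_state();print(s['time'],s['tool_pos'],s['ft_force'],s['width'])
a=r.capture("scene")[:,:,::-1];b=r.capture("top")[:,:,::-1]
cv2.imwrite("pics/n1.png",a);cv2.imwrite("pics/n2.png",b);crop(b,90,130,70,125,6,"pics/n3.png");crop(b,262,162,116,120,5,"pics/n4.png")
```

```text
38.2333 [0.39945049 0.4823491  0.23050747] [-0.55038631 -0.48430979 -0.14851288] 0.043714303977980214
```

View pics/n1.png

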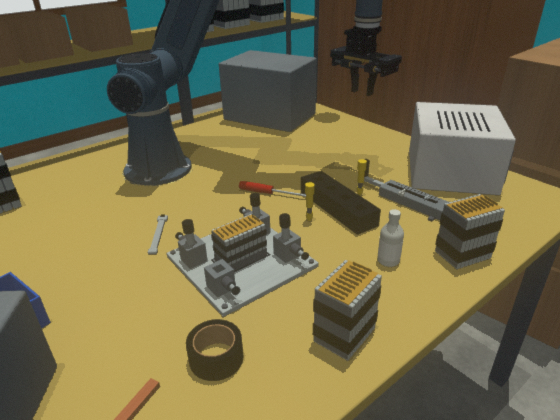

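View pics/n3.png

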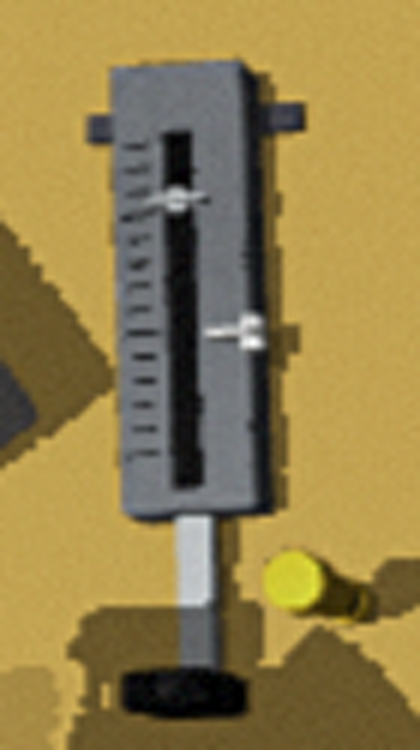

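View pics/n4.png

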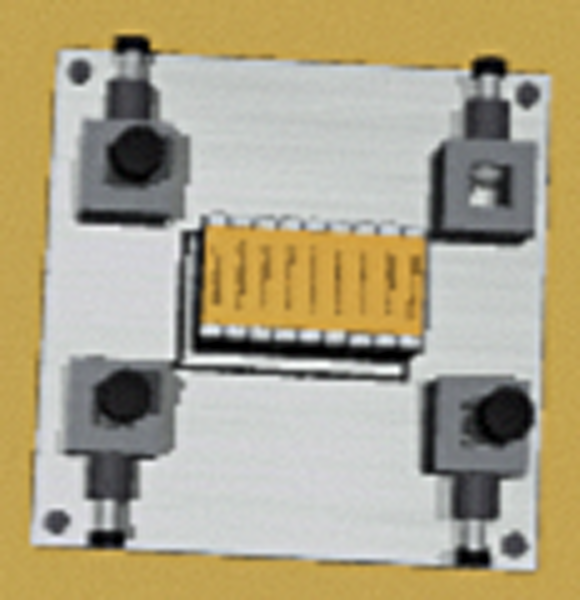

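The pointer is back at its start (crop pixel (178,200)) and the cursor hasn't moved (235,330). The block and the three rods stand as placed, and the arm is clear of everything. Handing in.

```bash
python3 -c "
from cell import r
print(r.job_done())"
```

```text
the job is handed in; nothing more can be done
None
```

I finished all three parts and handed the job in after about 38 s of the 210 s. No verdict was reported.

- **Rods:** Three rods were present. Each is pushed to the floor of its own holder; the tool stopped at the expected home height, with 15–16 N felt at the floor each time. The last top view shows them upright and undisturbed, each within about 3 mm of its holder's axis by my measurements. I had no plunger reading; that each plunger grips follows from the seated depth.
- **Block:** The low block with the dark base, measured at about 104 x 57 mm, stands in the bay. The top camera puts it about 1 mm from the bay's centre and square to within about 1°. It was not knocked aside at any point I could see.
- **Gauge:** I drew the slide out about 56 mm and held it there for over 2 s; a close crop taken during the hold showed the pointer on the cursor line. I then eased it back at about 5 cm/s. Before release the tool was within about 0.2 mm of its starting position, and the pointer is back at its original pixel.
- **Everything else:** The cursor did not move. The yellow look-alikes, tape roll, driver and glue look unmoved in the last pictures, and the arm is clear of everything.

One disagreement: the scene camera was off by about 1 px (2–3 mm) from the arm's own readings, and the top camera by 1–2 mm. I corrected for both before inserting the rods.

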